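# Pry open the kit box and scoop fixture feet into it

## Robot

A 6-joint arm with a two-finger parallel gripper is mounted at the origin on the work surface. World frame = base frame: x ahead of the robot, y to its left, z up, the work surface at z = 0. Lengths are in mm, angles in rad, forces in N, time in s.
With the tool pointing down it reaches from about 275 to 1000 mm from the base axis. Payload 8.4 kg.
Tool frame: the origin (TCP) lies between the finger pads, 19 mm behind the fingertips; this is the grasp point; z points along the fingers, y is the line along which they close (so a half turn about z gives the same grasp; the last joint's range is limited). The gripper opens to 85 mm and grips with 20 to 120 N. Pads are 22 mm wide; open, the fingers measure 114 mm over their backs; the gripper's body (76 mm by 85 mm) begins 54 mm behind the grasp point. The pads swing forward as they close: fully open they stand 13 mm farther back than shut.
Start: joints at [-1.201, 0.353, 1.633, -0, 1.155, -0.002], TCP at [227.057, -582.3, 249.981] pointing down, gripper open.
Joint ranges: [-2.63, 2.63], [-0.92, 2.1], [0.06, 2.66], [-1.3, 4.44], [0, 2.69], [-3.02, 3.02]. Speed limits (rad/s): [2.22, 2.22, 2.79, 3.14, 3.14, 3.14].

## Interface

Orientations are given as [roll, pitch, yaw] about the fixed x, y, z axes, in that order (R = Rz(yaw) Ry(pitch) Rx(roll)).
In Python, from rig import r, cams gives the robot as it stands. The module is installed in compiled form; this text tells all that it offers.
- The arm moves only by the tool send_rows, never from a script. Its argument "targets" is one flat list of numbers, 7 for each row, row after row: the shift along the tool's x, y, z in m, then the turn, a rotation vector about the tool's x, y, z in rad, then the opening, from -1 (shut) to 1 (fully open). In form: [tx, ty, tz, wx, wy, wz, fingers, tx, ty, tz, wx, wy, wz, fingers, ...]. A call has 1 to 12 rows; each row is the pose to reach, as a shift and turn from the pose commanded when the call began, along the tool's axes at that moment; what a row does not reach only later rows make up. A row lasts 1/12 s, in which the tool goes at most 41.7 mm and 7.16 degrees, less where a joint would pass 70% of its speed; a pose out of reach is approached as far as the arm can. A call with a gripper value outside its range is refused whole. The fingers move at their own pace and stop on an object; "grip_force" is the grip in N (left out, the last holds). Time passes only in rows, so rows that repeat a pose let the fingers close. It gives the time, the measured TCP pose, the force, the opening and the grip force at its end, in the units of the state.
- r.sense(): the state, without advancing time (a new reading comes with each control period).
- cams.grab_frame(name): name is "scene" or "top"; returns a dict with "color" (400x640x3 uint8, blue, green, red), "fx", "fy", "cx", "cy" (pixels), "k1" (the pictures are not rectified: a ray, as slopes to the right and down, at radius r is drawn at 1 + k1 r^2 times it, then the intrinsics apply), "xyz" and "attitude" of the camera in the world. Camera axes: x right, y down, z forward; pixel columns grow to the right and rows downward; lengths in mm; the calibration is good to about 2 mm. A picture is of the moment at which its call begins. There is no depth.
- r.sign_off(): hands the job in; it is judged then, once.
The state is a dict: "clock": time; "qpos": joint angles; "qvel": joint speeds; "joint_efforts": joint torques, N m; "eef_pos": TCP position; "tcp_rot": TCP orientation; "contact_force": force on the tool from outside, world axes, zero at the start; "wrist_torque": the same for the moment, N m; "opening": opening from 0.0 (shut) to 1.0 (fully open); "grasp_force": force on a finger pad.
Only numpy, scipy, OpenCV 4.12 (cv2) and the standard library are available. Lean on these libraries where they do the work, as an engineer would, in place of code of your own. Each camera call takes 0.05 s, during which the arm holds its last target. There are 200 camera calls.

## Task

Using the blade end of the double-ended scoop, pry the kit box's hinged cover fully up (about upright or beyond) so that it stays open, then lay the scoop flat on the bench, let go, and take it again the other way round so as to use its scoop end. Scoop up at least three of the metal feet from the tray together in one load and tip them into the kit box, then lay the scoop flat on the bench and let go. Do not touch the feet or the cover with the fingers, spill no feet (each ends in the box or in the tray) and do not push the jar, circuit board or screwdriver about.

Things in the scene. Friction and masses are not known exactly. Their poses are not given: they have to be found in the camera images.
- scoop: Loose double-ended tool, 262 mm long, 130 to 210 g, lying on its bowl and blade at the start, blade end away from the robot. Origin: on the bench under its middle; +x runs to the scoop end, z up. Flat pry blade x = -100 to -145 mm, 24 mm wide, 3 mm thick, underside at z = 0. Bowl, feet, tray and box are slippery (friction 0.14 to 0.22 between them).
- scoop_grip (a point): Middle of the black handle bar (tool frame -3, 0, 60 mm). Bar: x = -50 to +44 mm, 18 mm wide, 16 mm tall, centre line 60 mm above the bench; grip it across from above, upright or leaning along the handle. Necks 16 mm wide drop from its ends: to the bowl at x about 45, and sloping from x = -48, z = 58 to the blade at x = -100, z = 2.
- scoop_blade (a point): Middle of the end of the flat pry blade, top face (tool frame -145, 0, 3 mm).
- scoop_bowl (a point): Middle of the steel scoop bowl (tool frame 80, 0, 10 mm). Bowl x = 50 to 117 mm, open at the front: flat floor 2 mm thick, underside z = 0, tapering to a thin edge over the last 14 mm, 70 mm wide outside, 66 mm inside; side walls 22 mm high from x = 50 to 107, back wall 24 mm high at x = 51.
- tray: Black moulded open tray, fixed, outside 180 (x) x 94 (y) x 30 mm high, walls and floor 5 mm, so 170 x 84 mm inside; its far (+x) end wall, a backstop to scoop against, and its side walls beyond x = +25 mm are 60 mm high. Origin: centre of its underside; x along its length, +x end farther from the robot. The feet start standing in its +x half; the near (-x) half is empty.
- kitbox: Grey plastic box, fixed to the bench, outside 100 (x) x 120 (y) x 50 mm high, walls and floor 5 mm. Origin: centre of its underside, x horizontal pointing away from the robot, z up. Its cover is hinged along the far (+x) top edge.
- cover (a joint): Angle of the kit box's cover, rad: 0 shut, growing as it swings up and away from the robot, stop at 1.85; may start ajar up to 0.1. Grey plate 118 x 120 x 5 mm, no handle; shut, its underside is 50.5 mm above the bench and its front edge overhangs the box's front (-x) wall by 18 mm. Stiff hinge: stays where left, yields to about 2 N at the lip.
- cover_hinge (a point): Middle of the cover's hinge line (runs along the box's y): box frame 50, 0, 50.5 mm.
- cover_lip (a point): Middle of the cover's front edge, underside; 118 mm from the hinge line; moves with the cover.
- jar: Bystander: glass jar with white cap, 60 mm across, 90 mm high, loose. Origin: centre of its underside.
- board: Bystander: green circuit board 80 x 60 mm with a black block and a white connector, about 16 mm high, loose. Origin: centre of its underside.
- driver: Bystander: screwdriver with black handle, lying loose. Origin: under its middle.
- foot0: Loose aluminium screw-on foot: round puck 20 mm across, 16 mm high, edges chamfered 4 mm wide by 2.5 mm high at both ends, 11 to 20 g. One of five alike, standing in the tray at the start. Origin: centre of its underside.
- foot1: Loose aluminium screw-on foot: round puck 20 mm across, 16 mm high, edges chamfered 4 mm wide by 2.5 mm high at both ends, 11 to 20 g. One of five alike, standing in the tray at the start. Origin: centre of its underside.
- foot2: Loose aluminium screw-on foot: round puck 20 mm across, 16 mm high, edges chamfered 4 mm wide by 2.5 mm high at both ends, 11 to 20 g. One of five alike, standing in the tray at the start. Origin: centre of its underside.
- foot3: Loose aluminium screw-on foot: round puck 20 mm across, 16 mm high, edges chamfered 4 mm wide by 2.5 mm high at both ends, 11 to 20 g. One of five alike, standing in the tray at the start. Origin: centre of its underside.
- foot4: Loose aluminium screw-on foot: round puck 20 mm across, 16 mm high, edges chamfered 4 mm wide by 2.5 mm high at both ends, 11 to 20 g. One of five alike, standing in the tray at the start. Origin: centre of its underside.

How it is judged:
By the outcome, as a careful person would: the job done as asked, in the order asked, and still so for the second after the job is handed in, with the robot touching nothing.
It also fails if it takes over 72 s, if anything falls off the work surface, if the arm or the gripper's body presses on something with over 40 N, if the wrist force passes 120 N, or if a joint passes its speed limit or range.

## Working session

There is one attempt and no reset: what is moved stays moved. The work goes in short steps, Python scripts to look and compute and a tool call to move; the robot and the scene stay as the last step left them, time stands still between calls to the robot, and variables do not carry over. Pictures are saved under pics/ and viewed, at most 10 in all, crops included, and the job is handed in when it is done.

Besides the shell and the picture viewer there is one more tool, called after "Request:" in YAML: its name, and indented under it one key for each argument. send_rows: Moves the arm, as the interface text tells. Its arguments: {"type":"object","properties":{"targets":{"type":"array"},"grip_force":{"type":"number"}},"required":["targets"]}

```bash
mkdir -p pics; ls
python3 - <<'E'
from rig import r,cams
import cv2,numpy as np
s=r.sense(); print(s)
for n in("scene","top"):
    f=cams.grab_frame(n); cv2.imwrite(f"pics/{n}0.png",f["color"]); print({k:v for k,v in f.items() if k!="color"})
E
```

```text
pics
{'clock': 0.0, 'qpos': array([-1.20142270e+00,  3.53661009e-01,  1.63410973e+00,  1.37033583e-05,
        1.15522950e+00, -2.40447615e-03]), 'qvel': array([ 1.94171749e-03,  1.16811279e-03, -1.00052045e-03, -7.26880410e-04,
        3.72401679e-04, -2.57042160e-05]), 'joint_efforts': array([ 1.86070676e-03, -6.05248189e+01, -3.42070127e+01,  4.78273591e-05,
        9.35248390e-03,  7.18245985e-06]), 'eef_pos': array([ 226.88547154, -581.88520785,  249.2640854 ]), 'tcp_rot': array([-3.14018510e+00, -1.59137081e-05,  3.71772550e-01]), 'contact_force': array([0.12749886, 0.07149867, 0.14476042]), 'wrist_torque': array([-0.00237572, -0.00661005,  0.00829656]), 'grasp_force': 0.0, 'opening': 1.0014888872965824}
{'fx': 377.9868028837819, 'fy': 377.9868028837819, 'cx': 321.33621124398593, 'cy': 193.33284228435056, 'k1': -0.04877054163971871, 'xyz': array([1072.50335361, -226.58938422,  714.10823334]), 'attitude': array([-2.40276301, -0.00637022,  1.03657036])}
{'fx': 399.6456402205861, 'fy': 399.6456402205861, 'cx': 321.6803703470747, 'cy': 192.11275808455977, 'k1': 0.034038101185191516, 'xyz': array([ 353.26831328,   73.53063818, 1307.7095641 ]), 'attitude': array([-2.97952066e+00, -1.62962375e-03, -1.57399329e+00])}
```

View pics/scene0.png

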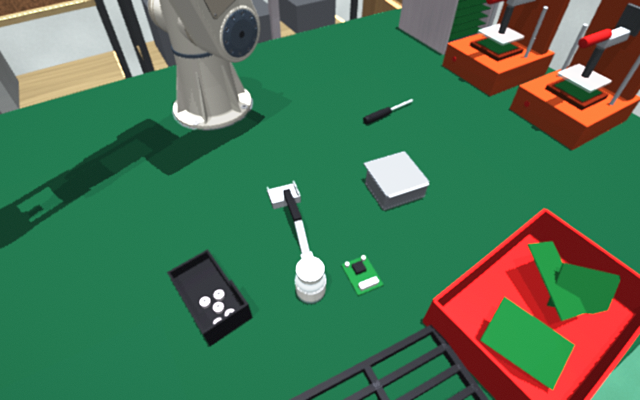

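View pics/top0.png

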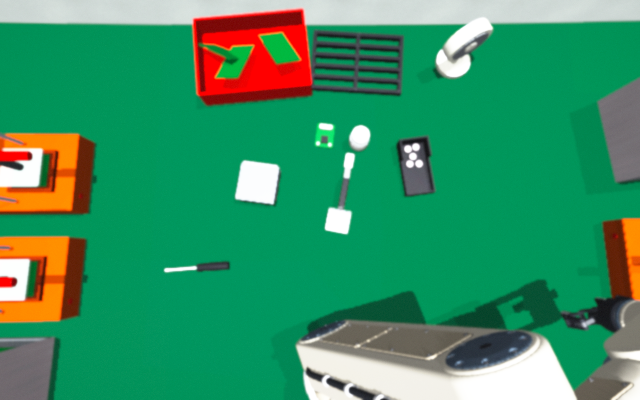

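Scene picture: tray at (210,297), scoop from bowl (284,195) to blade (305,250) with the jar (311,278) close to the blade end, board (362,275), box (397,180), driver (388,110). Top picture: bowl (339,221), handle (344,190), blade (349,158), jar (360,137), tray (415,166) with feet at (411,155), box (258,183).

```bash
cat > h.py <<'E'
from rig import r,cams
import cv2,numpy as np
from scipy.spatial.transform import Rotation as Ro
def cam(f):
    K=np.array([[f["fx"],0,f["cx"]],[0,f["fy"],f["cy"]],[0,0,1]]); d=np.array([f["k1"],0,0,0.]); return K,d
def ray(f,p):
    K,d=cam(f); u=cv2.undistortPoints(np.array(p,float).reshape(-1,1,2),K,d).reshape(-1,2)
    v=np.c_[u,np.ones(len(u))]@Ro.from_euler("xyz",f["attitude"]).as_matrix().T
    return f["xyz"],v
def onz(f,p,z):
    o,v=ray(f,p); return o+v*((z-o[2])/v[:,2])[:,None]
def tri(f1,p1,f2,p2):
    o1,v1=ray(f1,p1);o2,v2=ray(f2,p2);out=[]
    for a,b in zip(v1,v2):
        t=np.linalg.lstsq(np.c_[a,-b],o2-o1,rcond=None)[0]; A=o1+t[0]*a;B=o2+t[1]*b
        out.append(np.r_[(A+B)/2,np.linalg.norm(A-B)])
    return np.array(out)
def proj(f,P):
    R=Ro.from_euler("xyz",f["attitude"]).as_matrix().T
    K,d=cam(f); return cv2.projectPoints(((np.array(P,float).reshape(-1,3)-f["xyz"])@R.T),np.zeros(3),np.zeros(3),K,d)[0].reshape(-1,2)
def blobs(mask,roi,amin=15):
    x0,y0,x1,y1=roi; m=np.zeros_like(mask); m[y0:y1,x0:x1]=mask[y0:y1,x0:x1]
    c=[k for k in cv2.findContours(m,cv2.RETR_EXTERNAL,cv2.CHAIN_APPROX_NONE)[0] if cv2.contourArea(k)>=amin]
    return sorted(c,key=cv2.contourArea,reverse=True)
E
python3 - <<'E'
from h import *
F={n:cams.grab_frame(n) for n in("scene","top")}
np.set_printoptions(precision=1,suppress=True)
for n,(dk,roiall) in {"scene":(60,(150,80,450,350)),"top":(70,(150,110,450,290))}.items():
    c=F[n]["color"]; hsv=cv2.cvtColor(c,cv2.COLOR_BGR2HSV)
    dark=((c.max(2)<dk)*255).astype(np.uint8); white=((hsv[...,1]<70)&(hsv[...,2]>95))*np.uint8(255)
    for nm,m in(("dark",dark),("white",white)):
        for k in blobs(m,roiall,12):
            b=cv2.minAreaRect(k); print(n,nm,cv2.contourArea(k),np.array(b[0]),np.array(b[1]),"%.0f"%b[2],"box",cv2.boxPoints(b).ravel())
c=F["top"]["color"][112:245,228:440]; cv2.imwrite("pics/topz.png",cv2.resize(c,None,fx=3.77,fy=3.77,interpolation=cv2.INTER_CUBIC))
c=F["scene"]["color"][140:350,160:440]; cv2.imwrite("pics/scz.png",cv2.resize(c,None,fx=2.85,fy=2.85,interpolation=cv2.INTER_CUBIC))
E
```

```text
scene dark 1411.5 [210.6 295.7] [84.2 54.5] 59 box [165.6 273.6 212.4 245.6 255.7 317.8 208.9 345.9]
scene dark 486.5 [157.2 137.2] [26.1 33.8] 56 box [135.8 135.8 164.  117.  178.5 138.7 150.3 157.5]
scene dark 190.5 [376.9 115.8] [ 8.3 29.5] 65 box [361.8 118.2 388.6 105.8 392.1 113.3 365.3 125.7]
scene dark 136.5 [291. 205.] [31.2  8.8] 67 box [280.9 192.3 289.  188.9 301.1 217.7 292.9 221.1]
scene dark 124.5 [418.9 339.7] [15.  43.5] 84 box [396.4 334.6 439.7 330.  441.3 344.9 398.1 349.5]
scene dark 104.0 [254.6 116.3] [15.7  8. ] 27 box [245.8 116.4 249.4 109.2 263.4 116.2 259.8 123.4]
scene dark 19.0 [357.6 270.1] [13.9  6.6] 18 box [350.  271.  352.1 264.7 365.3 269.1 363.2 275.4]
scene dark 18.5 [209.8 298.1] [13.4 28.2] 63 box [194.2 298.4 219.4 285.8 225.4 297.8 200.2 310.4]
scene dark 17.0 [438.9 334.6] [26.2  1.7] 47 box [429.3 325.7 430.5 324.5 448.4 343.6 447.2 344.8]
scene white 3257.0 [212.  104.5] [49. 80.] 90 box [172.  80. 252.  80. 252. 129. 172. 129.]
scene white 1808.5 [396.4 173.7] [42.1 56. ] 72 box [363.2 162.6 416.3 144.9 429.6 184.8 376.5 202.5]
scene whit
[... 1107 characters left out ...]
27.9 261.7 228.4 268.1 198.  270.3]
top white 1519.5 [257.3 182. ] [40.7 40.3] 8 box [234.3 199.  240.  159.1 280.3 164.9 274.6 204.8]
top white 902.5 [413.9 168.1] [49.7 21.7] 80 box [398.9 145.5 420.3 141.7 428.8 190.7 407.4 194.4]
top white 807.5 [342.3 192.2] [23.7 80.6] 9 box [324.  230.  337.2 150.5 360.6 154.4 347.4 233.9]
top white 381.0 [359.1 137.4] [19.3 25.3] 18 box [345.9 146.3 353.9 122.3 372.2 128.4 364.2 152.4]
top white 86.0 [180.5 268.6] [ 3.5 33.1] 86 box [163.9 268.1 196.9 265.5 197.2 269.1 164.1 271.6]
top white 62.0 [325.5 126. ] [ 6. 13.] 90 box [319. 123. 332. 123. 332. 129. 319. 129.]
top white 15.0 [324. 139.] [4. 4.] 90 box [322. 137. 326. 137. 326. 141. 322. 141.]
```

View pics/topz.png

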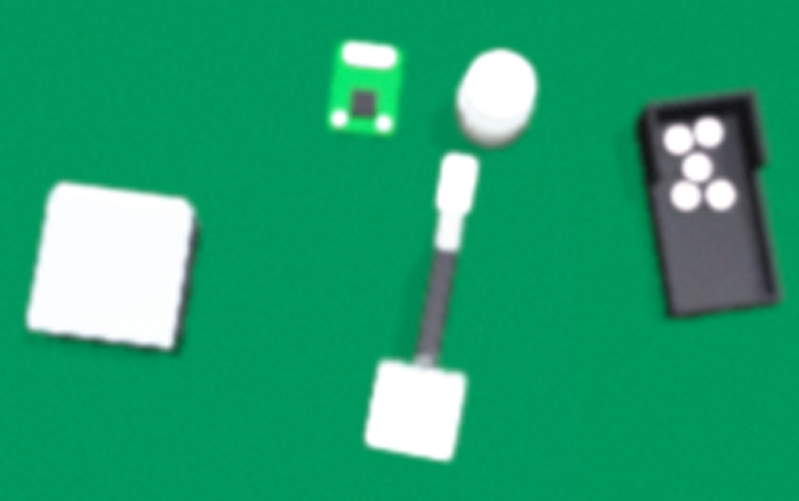

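View pics/scz.png

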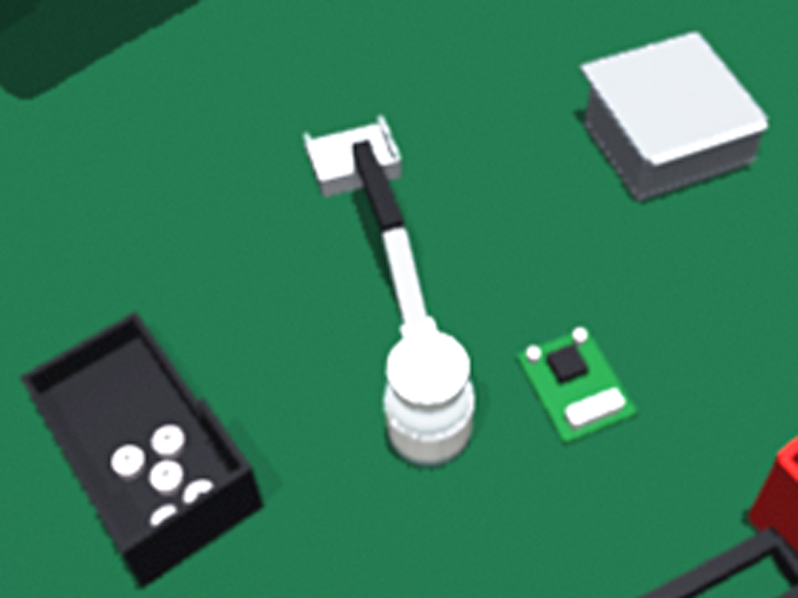

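Top crop: bar (445,250)-(427,355), blade end (460,153), bowl (415,412), cover corners (57,183),(195,200),(178,348),(28,328), feet at (679,139),(708,132),(697,167),(686,196),(720,194). Scene crop: bar (362,145)-(393,225), cover corners (582,67),(697,33),(767,123),(652,162), tray near rim (22,378),(135,315); jar stands just beyond the blade end.

Run:
```python
from h import *
np.set_printoptions(precision=1,suppress=True)
S=cams.grab_frame("scene");T=cams.grab_frame("top")
t=lambda *p:np.array(p)/3.77+[228,112]
s=lambda *p:np.array(p)/2.85+[160,140]
print("bar tri",tri(T,t((445,250),(427,358)),S,s((393,228),(362,145))))
print("bar z68",onz(T,t((445,250),(427,358)),68),onz(S,s((393,228),(362,145)),68))
print("cover (far-left,far-right,near-right,near-left)",tri(T,t((57,183),(195,200),(178,348),(28,328)),S,s((767,123),(652,162),(582,67),(697,33))))
print("  z55",onz(T,t((57,183),(195,200),(178,348),(28,328)),55.5))
print("bowl corners near z22", onz(T,t((380,360),(466,373),(450,460),(367,445)),15))
print("blade end",onz(T,t((460,154)),3))
print("tray near l,r",tri(T,t((668,318),(780,300)),S,s((135,315),(22,378))), "z30",onz(T,t((668,318),(780,300)),30))
print("tray far z60",onz(T,t((642,102),(752,92)),60), "sc",onz(S,s((262,478),(130,555)),60))
print("feet",onz(T,t((679,139),(708,132),(697,167),(686,196),(720,194)),21))
print("feet sc",onz(S,s((167,438),(128,460),(166,475)),21))
print("jar cap tri",tri(T,t((503,85)),S,s((427,367))),"base",onz(S,s((428,440)),0))
print("board",onz(T,t((367,88)),3),"driver",onz(T,[(229,266),(164,270)],10))
```

```text
bar tri [[602.4  -5.5  58.6   3.1]
 [511.3  12.3  58.    6.6]]
bar z68 [[599.9  -6.3  68. ]
 [508.8   9.8  68. ]] [[609.8  -7.2  68. ]
 [521.1  11.7  68. ]]
cover (far-left,far-right,near-right,near-left) [[662.  323.5  56.8   2.6]
 [647.9 208.   58.2   7.4]
 [522.7 223.   55.6  12.4]
 [538.6 346.1  54.    5.6]]
  z55 [[661.4 322.7  55.5]
 [646.4 205.2  55.5]
 [519.4 217.7  55.5]
 [536.7 343.5  55.5]]
bowl corners near z22 [[513.8  47.7  15. ]
 [502.3 -26.4  15. ]
 [427.6 -11.5  15. ]
 [440.6  59.3  15. ]]
blade end [[700.  -24.9   3. ]]
tray near l,r [[ 549.2 -202.    18.     1. ]
 [ 564.1 -295.1   24.2    3.7]] z30 [[ 547.5 -198.9   30. ]
 [ 562.9 -295.3   30. ]]
tray far z60 [[ 730.1 -177.1   60. ]
 [ 738.5 -271.3   60. ]] sc [[ 742.6 -175.1   60. ]
 [ 748.6 -266.5   60. ]]
feet [[ 708.1 -216.3   21. ]
 [ 714.3 -241.9   21. ]
 [ 682.7 -231.1   21. ]
 [ 656.7 -220.5   21. ]
 [ 658.4 -250.2   21. ]]
feet sc [[ 661.7 -217.8   21. ]
 [ 664.1 -247.3   21. ]
 [ 687.9 -228.3   21. ]]
jar cap tri [[738.2 -52.9  87.8   5.7]] base [[745.8 -54.7   0. ]]
board [[761.2  57.7   3. ]] driver [[328.  366.5  10. ]
 [317.  570.9  10. ]]
```

```bash
cat > d.py <<'E'
# usage: d.py x y z roll pitch yaw(deg)... prints tool-frame shift (m) and rotvec from measured pose
import sys
from h import *
s=r.sense(); R0=Ro.from_euler("xyz",s["tcp_rot"]); p0=s["eef_pos"]
print("t%.2f"%s["clock"],"eef",p0.round(1),"rpy",np.degrees(s["tcp_rot"]).round(1),"q",s["qpos"].round(2),"F",s["contact_force"].round(1),"op %.3f g %.0f"%(s["opening"],s["grasp_force"]))
a=[float(v) for v in sys.argv[1:]]
for i in range(0,len(a),6):
    t=R0.inv().apply(np.array(a[i:i+3])-p0)/1000; w=(R0.inv()*Ro.from_euler("xyz",a[i+3:i+6],degrees=True)).as_rotvec()
    print("->",t.round(4).tolist(),w.round(3).tolist())
E
python3 d.py 556.5 1.5 160 180 0 -10.5  556.5 1.5 60 180 0 -10.5
```

```text
t0.30 eef [ 227.  -582.2  249.7] rpy [-180.    -0.    21.3] q [-1.2   0.35  1.63  0.    1.16 -0.  ] F [-0.4  0.1  0.2] op 0.997 g 0
-> [0.519, -0.4241, 0.0899] [-0.0, 0.0, 0.555]
-> [0.519, -0.424, 0.1899] [-0.0, 0.0, 0.555]
```

Request:
send_rows:
  targets: [0.519, -0.424, 0.09, 0, 0, 0.555, 1, 0.519, -0.424, 0.09, 0, 0, 0.555, 1, 0.519, -0.424, 0.09, 0, 0, 0.555, 1, 0.519, -0.424, 0.09, 0, 0, 0.555, 1, 0.519, -0.424, 0.09, 0, 0, 0.555, 1, 0.519, -0.424, 0.09, 0, 0, 0.555, 1, 0.519, -0.424, 0.09, 0, 0, 0.555, 1, 0.519, -0.424, 0.09, 0, 0, 0.555, 1, 0.519, -0.424, 0.09, 0, 0, 0.555, 1, 0.519, -0.424, 0.09, 0, 0, 0.555, 1, 0.519, -0.424, 0.09, 0, 0, 0.555, 1, 0.519, -0.424, 0.09, 0, 0, 0.555, 1]

```text
clock: 1.3
eef_pos: [470.1, -151.3, 183.8]
tcp_rot: [3.141, -0.001, -0.183]
contact_force: [1.1, -0.4, -0.1]
opening: 0.997
grasp_force: 0.0
```

```bash
python3 d.py 556.5 1.5 160 180 0 -10.5  556.5 1.5 60 180 0 -10.5
```

```text
t1.30 eef [ 470.1 -151.3  183.8] rpy [180.   -0.  -10.5] q [-0.31  0.23  1.97 -0.    0.94  1.44] F [ 1.1 -0.4 -0.1] op 0.997 g 0
-> [0.0571, -0.166, 0.0238] [0.0, -0.001, -0.0]
-> [0.0571, -0.166, 0.1238] [0.0, -0.001, -0.0]
```

Request:
send_rows:
  targets: [0.057, -0.166, 0.024, 0, 0, 0, 1, 0.057, -0.166, 0.024, 0, 0, 0, 1, 0.057, -0.166, 0.024, 0, 0, 0, 1, 0.057, -0.166, 0.024, 0, 0, 0, 1, 0.057, -0.166, 0.024, 0, 0, 0, 1, 0.057, -0.166, 0.024, 0, 0, 0, 1, 0.057, -0.166, 0.024, 0, 0, 0, 1]

```text
clock: 1.88
eef_pos: [555.3, -0.1, 159.5]
tcp_rot: [3.141, 0.001, -0.181]
contact_force: [-0.3, -0.4, -0.2]
opening: 0.999
grasp_force: 0.0
```

```bash
python3 d.py 556.5 1.5 160 180 0 -10.5  556.5 1.5 60 180 0 -10.5
python3 - <<'E'
from h import *
# lateral check: green/black bar between fingers, and camera bias: box, from both views
for n in("top","scene"):
    f=cams.grab_frame(n); cv2.imwrite(f"pics/a_{n}.png",f["color"])
    s=r.sense()
    print(n,proj(f,s["eef_pos"]).round(1))
T=cv2.imread("pics/a_top.png")[140:240,290:400]; S=cv2.imread("pics/a_scene.png")[110:270,230:350]
cv2.imwrite("pics/a.png",np.hstack([cv2.resize(T,(400,364),interpolation=cv2.INTER_CUBIC),cv2.resize(S,(273,364),interpolation=cv2.INTER_CUBIC)]))
E
```

```text
t1.88 eef [ 5.553e+02 -1.000e-01  1.595e+02] rpy [ 1.80e+02  1.00e-01 -1.04e+01] q [-0.    0.35  1.86 -0.    0.93  1.75] F [-0.3 -0.4 -0.2] op 0.999 g 0
-> [0.0008, -0.0018, -0.0005] [0.0, 0.001, 0.002]
-> [0.0009, -0.0019, 0.0995] [0.0, 0.001, 0.002]
top [[346.3 187.3]]
scene [[286.2 173.6]]
```

View pics/a.png

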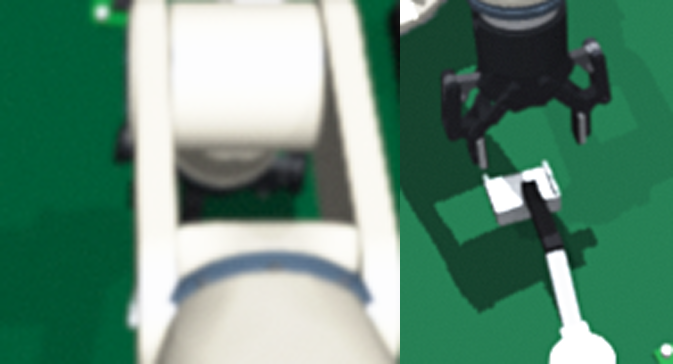

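The gripper hovers above the bar, fingers straddling it (scene crop fingers at (480,150),(580,130), bar at (540,215)); the top view is blocked by the arm. Descend and grip.

Request:
send_rows:
  targets: [0.001, -0.002, 0.03, 0, 0, 0, 1, 0.001, -0.002, 0.06, 0, 0, 0, 1, 0.001, -0.002, 0.085, 0, 0, 0, 1, 0.001, -0.002, 0.1, 0, 0, 0, 1, 0.001, -0.002, 0.1, 0, 0, 0, 1, 0.001, -0.002, 0.1, 0, 0, 0, -1, 0.001, -0.002, 0.1, 0, 0, 0, -1, 0.001, -0.002, 0.1, 0, 0, 0, -1, 0.001, -0.002, 0.1, 0, 0, 0, -1, 0.001, -0.002, 0.1, 0, 0, 0, -1, 0.001, -0.002, 0.1, 0, 0, 0, -1, 0.001, -0.002, 0.1, 0, 0, 0, -1]
  grip_force: 110

```text
clock: 2.98
eef_pos: [557.6, 1.4, 60.9]
tcp_rot: [-3.141, -0.001, -0.183]
contact_force: [-0.9, 0.2, 7.3]
opening: 0.185
grasp_force: 107.7
```

```bash
python3 d.py 360 60 140 180 0 -7.5   385 298 140 180 0 -7.5
```

```text
t2.98 eef [557.6   1.4  60.9] rpy [-1.80e+02 -1.00e-01 -1.05e+01] q [-0.    0.5   1.91 -0.    0.73  1.75] F [-0.9  0.2  7.3] op 0.185 g 108
-> [-0.2049, -0.0216, -0.0794] [-0.0, -0.001, -0.052]
-> [-0.2236, -0.2602, -0.0794] [-0.0, -0.001, -0.052]
```

Request:
send_rows:
  targets: [0, 0, -0.02, 0, 0, 0, -1, 0, 0, -0.05, 0, 0, 0, -1, -0.205, -0.022, -0.08, 0, 0, -0.052, -1, -0.205, -0.022, -0.08, 0, 0, -0.052, -1, -0.205, -0.022, -0.08, 0, 0, -0.052, -1, -0.205, -0.022, -0.08, 0, 0, -0.052, -1, -0.205, -0.022, -0.08, 0, 0, -0.052, -1, -0.205, -0.022, -0.08, 0, 0, -0.052, -1, -0.22, -0.26, -0.08, 0, 0, -0.052, -1, -0.22, -0.26, -0.08, 0, 0, -0.052, -1, -0.22, -0.26, -0.08, 0, 0, -0.052, -1, -0.22, -0.26, -0.08, 0, 0, -0.052, -1]

```text
clock: 3.98
eef_pos: [379.4, 227.7, 140.3]
tcp_rot: [-3.141, -0.001, -0.132]
contact_force: [1.9, -1.8, -2.7]
opening: 0.188
grasp_force: 108.2
```

Request:
send_rows:
  targets: [0, 0, 0, 0, 0, 0, -1, 0, 0, 0, 0, 0, 0, -1]

```text
clock: 4.15
eef_pos: [379.5, 227.9, 140.0]
tcp_rot: [-3.141, -0.001, -0.127]
contact_force: [-0.0, -0.3, -1.8]
opening: 0.187
grasp_force: 108.5
```

```bash
python3 d.py 375 301.5 140 180 0 -7.5 375 301.5 98 180 0 -7.5
```

```text
t4.15 eef [379.5 227.9 140. ] rpy [-180.    -0.    -7.3] q [0.54 0.22 2.11 0.   0.81 2.24] F [-0.  -0.3 -1.8] op 0.187 g 108
-> [-0.0138, -0.0724, -0.0] [-0.0, -0.001, 0.004]
-> [-0.0138, -0.0724, 0.042] [-0.0, -0.001, 0.004]
```

Request:
send_rows:
  targets: [-0.014, -0.04, 0, 0, 0, 0.004, -1, -0.014, -0.072, 0, 0, 0, 0.004, -1, -0.014, -0.072, 0.02, 0, 0, 0.004, -1, -0.014, -0.072, 0.042, 0, 0, 0.004, -1, -0.014, -0.072, 0.042, 0, 0, 0.004, -1, -0.014, -0.072, 0.042, 0, 0, 0.004, -1]

```text
clock: 4.65
eef_pos: [374.0, 297.3, 97.2]
tcp_rot: [3.139, 0.003, -0.136]
contact_force: [0.9, -0.0, -1.9]
opening: 0.187
grasp_force: 108.7
```

```bash
python3 d.py
python3 - <<'E'
from h import *
I=[]
for n,(x0,y0,x1,y1) in(("top",(215,140,365,270)),("scene",(230,100,450,230))):
    f=cams.grab_frame(n); cv2.imwrite(f"pics/b_{n}.png",f["color"])
    k=2.6 if n=="top" else 1.8
    I.append(cv2.resize(f["color"][y0:y1,x0:x1],None,fx=k,fy=k,interpolation=cv2.INTER_CUBIC))
h=max(i.shape[0] for i in I); I=[cv2.copyMakeBorder(i,0,h-i.shape[0],0,0,0) for i in I]
cv2.imwrite("pics/b.png",np.hstack(I)); print([i.shape for i in I])
E
```

```text
t4.65 eef [374.  297.3  97.2] rpy [ 1.798e+02  1.000e-01 -7.800e+00] q [ 0.67  0.35  2.07 -0.    0.73  2.38] F [ 0.9 -0.  -1.9] op 0.187 g 109
[(338, 390, 3), (338, 396, 3)]
```

View pics/b.png

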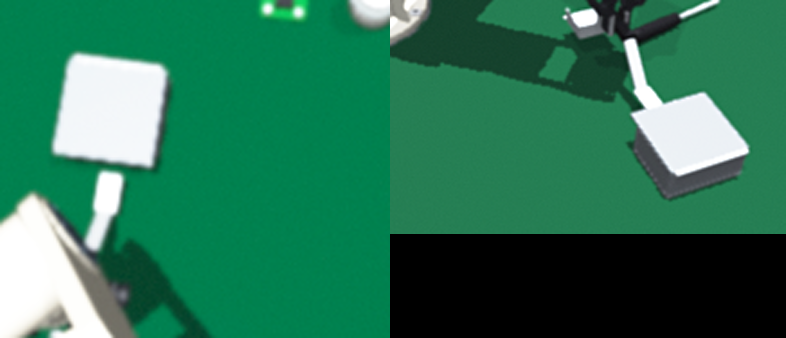

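The top crop shows the blade end at (112,173) just short of the lip at (107,162), aligned with the box; the scene crop agrees.

Run:
```python
from h import *
f=cams.grab_frame("top")
c=f["color"]; hsv=cv2.cvtColor(c,cv2.COLOR_BGR2HSV); w=((hsv[...,1]<90)&(hsv[...,2]>110)).astype(np.uint8)*255
for k in blobs(w,(220,150,290,235),20): 
    b=cv2.minAreaRect(k);print(cv2.contourArea(k),b)
p=lambda *q:np.array(q)/2.6+[215,140]
print("tip",onz(f,p((112,173)),39),"blade back",onz(f,p((93,247)),70),"lip",onz(f,p((53,155),(107,162),(155,168)),50.5))
s=r.sense();R=Ro.from_euler("xyz",s["tcp_rot"]);print("pred tip",s["eef_pos"]+R.apply([142,0,57.5]))
```

```text
1513.0 ((257.10296630859375, 181.85647583007812), (39.8136100769043, 40.91954040527344), 9.090276718139648)
322.0 ((232.5, 224.0), (20.0, 25.0), 90.0)
234.5 ((254.57737731933594, 219.82861328125), (10.687203407287598, 30.83788299560547), 11.768289566040039)
tip [[514.60837719 274.10847465  39.        ]] blade back [[422.48303613 289.61010313  70.        ]] lip [[535.51285572 344.60230369  50.5       ]
 [526.6787903  278.68322238  50.5       ]
 [519.11078241 220.10913063  50.5       ]]
pred tip [516.28855735 279.44478764  41.45721089]
```

Request:
send_rows:
  targets: [0.012, 0, 0, 0, 0, 0, -1, 0.023, 0, 0, 0, 0, 0, -1, 0.023, 0, -0.006, 0, 0, 0, -1, 0.023, 0, -0.012, 0, 0, 0, -1, 0.024, 0, -0.027, 0, 0, 0, -1, 0.028, 0, -0.043, 0, 0, 0, -1, 0.034, 0, -0.058, 0, 0, 0, -1, 0.042, 0, -0.071, 0, 0, 0, -1, 0.052, 0, -0.084, 0, 0, 0, -1, 0.0635, 0, -0.095, 0, 0, 0, -1, 0.077, 0, -0.104, 0, 0, 0, -1, 0.077, 0, -0.104, 0, 0, 0, -1]

```text
clock: 5.8
eef_pos: [453.7, 289.1, 204.3]
tcp_rot: [-3.139, -0.003, -0.136]
contact_force: [1.0, 0.3, -1.7]
opening: 0.189
grasp_force: 108.8
```

```bash
python3 d.py
python3 - <<'E'
from h import *
I=[]
for n,(x0,y0,x1,y1) in(("top",(215,140,365,270)),("scene",(230,60,450,230))):
    f=cams.grab_frame(n); k=2.6 if n=="top" else 1.8
    I.append(cv2.resize(f["color"][y0:y1,x0:x1],None,fx=k,fy=k,interpolation=cv2.INTER_CUBIC))
h=max(i.shape[0] for i in I); I=[cv2.copyMakeBorder(i,0,h-i.shape[0],0,0,0) for i in I]
cv2.imwrite("pics/c.png",np.hstack(I))
E
```

```text
t5.80 eef [453.7 289.1 204.3] rpy [-179.9   -0.2   -7.8] q [ 0.56  0.27  1.87 -0.    1.    2.27] F [ 1.   0.3 -1.7] op 0.189 g 109
```

View pics/c.png

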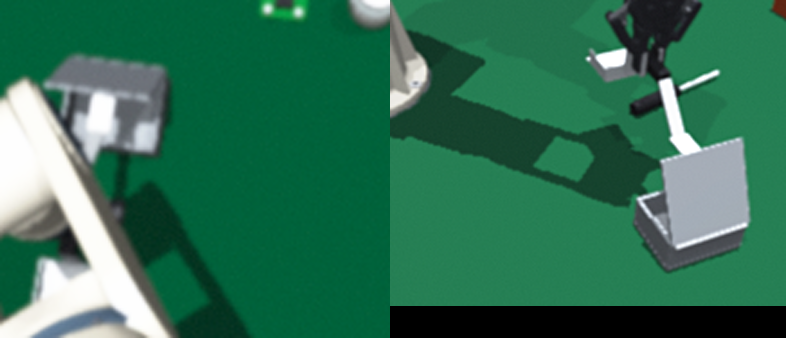

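The cover is lifted to about 60° with the blade tip under it (top crop (100,110); scene crop (690,145)). Continue past upright and withdraw.

Request:
send_rows:
  targets: [0.0145, 0, -0.007, 0, 0, 0, -1, 0.03, 0, -0.012, 0, 0, 0, -1, 0.046, 0, -0.014, 0, 0, 0, -1, 0.061, 0, -0.014, 0, 0, 0, -1, 0.074, 0, -0.0125, 0, 0, 0, -1, 0.075, 0, -0.0125, 0, 0, 0, -1, 0.06, 0, -0.013, 0, 0, 0, -1, 0.03, 0, -0.013, 0, 0, 0, -1, -0.01, 0, -0.013, 0, 0, 0, -1, -0.05, 0, -0.013, 0, 0, 0, -1, -0.07, 0, -0.013, 0, 0, 0, -1, -0.07, 0, -0.013, 0, 0, 0, -1]

```text
clock: 6.9
eef_pos: [376.6, 297.4, 213.9]
tcp_rot: [3.139, 0.003, -0.133]
contact_force: [-0.8, -0.4, -2.5]
opening: 0.193
grasp_force: 108.8
```

```bash
python3 d.py 470 60 150 180 0 -8 470 60 62 180 0 -8
python3 - <<'E'
from h import *
I=[]
for n,(x0,y0,x1,y1) in(("top",(215,140,365,270)),("scene",(230,60,450,230))):
    f=cams.grab_frame(n); k=2.6 if n=="top" else 1.8
    I.append(cv2.resize(f["color"][y0:y1,x0:x1],None,fx=k,fy=k,interpolation=cv2.INTER_CUBIC))
h=max(i.shape[0] for i in I); I=[cv2.copyMakeBorder(i,0,h-i.shape[0],0,0,0) for i in I]
cv2.imwrite("pics/e.png",np.hstack(I))
E
```

```text
t6.90 eef [376.6 297.4 213.9] rpy [179.9   0.2  -7.6] q [0.66 0.17 1.97 0.   1.   2.37] F [-0.8 -0.4 -2.5] op 0.193 g 109
-> [0.1243, 0.2228, 0.064] [0.002, 0.003, 0.006]
-> [0.1246, 0.2226, 0.152] [0.002, 0.003, 0.006]
```

View pics/e.png

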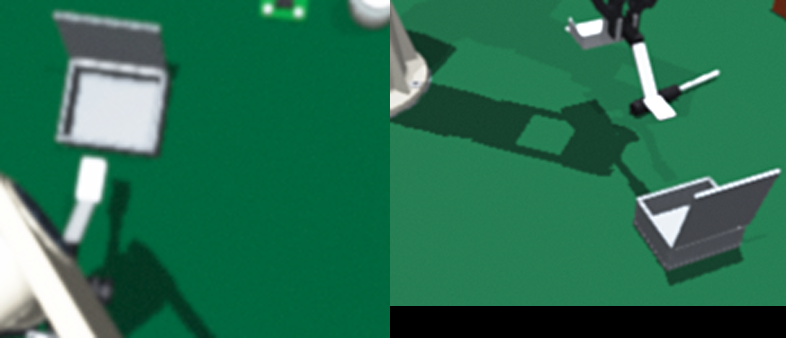

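The cover stands beyond upright by itself (top crop cover (110,40) behind the open box; scene crop (740,210)). Now lay the scoop down.

Request:
send_rows:
  targets: [0, 0.042, 0, 0, 0, 0, -1, 0.124, 0.223, 0.064, 0, 0, 0, -1, 0.124, 0.223, 0.064, 0, 0, 0, -1, 0.124, 0.223, 0.064, 0, 0, 0, -1, 0.124, 0.223, 0.064, 0, 0, 0, -1, 0.124, 0.223, 0.064, 0, 0, 0, -1, 0.124, 0.223, 0.064, 0, 0, 0, -1, 0.124, 0.223, 0.09, 0, 0, 0, -1, 0.124, 0.223, 0.12, 0, 0, 0, -1, 0.124, 0.223, 0.14, 0, 0, 0, -1, 0.124, 0.223, 0.15, 0, 0, 0, -1, 0.124, 0.223, 0.15, 0, 0, 0, -1]

```text
clock: 8.0
eef_pos: [473.9, 59.9, 62.8]
tcp_rot: [3.141, 0.003, -0.136]
contact_force: [0.4, 0.9, -1.5]
opening: 0.186
grasp_force: 109.0
```

```bash
python3 d.py 470 60 61 180 0 -8
```

```text
t8.00 eef [473.9  59.9  62.8] rpy [179.9   0.2  -7.8] q [ 0.12  0.41  2.08 -0.    0.65  1.83] F [ 0.4  0.9 -1.5] op 0.186 g 109
-> [-0.0038, 0.0004, 0.0018] [0.001, 0.003, 0.004]
```

Request:
send_rows:
  targets: [0, 0, 0.001, 0, 0, 0, -1, 0, 0, 0.0018, 0, 0, 0, -1, 0, 0, 0.0018, 0, 0, 0, 0, 0, 0, 0.0018, 0, 0, 0, 1, 0, 0, 0.0018, 0, 0, 0, 1, 0, 0, 0.0018, 0, 0, 0, 1, 0, 0, 0.0018, 0, 0, 0, 1, 0, 0, -0.02, 0, 0, 0, 1, 0, 0, -0.05, 0, 0, 0, 1, 0, 0, -0.07, 0, 0, 0, 1, 0, 0, -0.07, 0, 0, -0.12, 1, 0, 0, -0.07, 0, 0, -0.24, 1]

```text
clock: 9.0
eef_pos: [475.8, 60.6, 136.5]
tcp_rot: [-3.142, -0.003, 0.11]
contact_force: [-0.2, 0.3, -0.7]
opening: 1.003
grasp_force: 0.0
```

Request:
send_rows:
  targets: [0, 0, 0, 0, 0, -1.5, 1, 0, 0, 0, 0, 0, -1.5, 1, 0, 0, 0, 0, 0, -1.5, 1, 0, 0, 0, 0, 0, -1.5, 1, 0, 0, 0, 0, 0, -1.5, 1, 0, 0, 0, 0, 0, -1.5, 1, 0, 0, 0, 0, 0, -1.5, 1, 0, 0, 0, 0, 0, -1.5, 1, 0, 0, 0, 0, 0, -1.5, 1, 0, 0, 0, 0, 0, -1.5, 1, 0, 0, 0, 0, 0, -1.5, 1, 0, 0, 0, 0, 0, -1.5, 1]

```text
clock: 10.0
eef_pos: [474.7, 60.5, 134.9]
tcp_rot: [3.141, -0.0, 1.611]
contact_force: [-0.2, -0.7, 0.6]
opening: 1.005
grasp_force: 0.0
```

Request:
send_rows:
  targets: [0, 0, 0, 0, 0, -1.4, 1, 0, 0, 0, 0, 0, -1.4, 1, 0, 0, 0, 0, 0, -1.4, 1, 0, 0, 0, 0, 0, -1.4, 1, 0, 0, 0, 0, 0, -1.4, 1, 0, 0, 0, 0, 0, -1.4, 1, 0, 0, 0, 0, 0, -1.4, 1, 0, 0, 0, 0, 0, -1.4, 1, 0, 0, 0, 0, 0, -1.4, 1, 0, 0, 0, 0, 0, -1.4, 1, 0, 0, 0, 0, 0, -1.4, 1, 0, 0, 0, 0, 0, -1.4, 1]

```text
clock: 11.0
eef_pos: [474.7, 60.5, 134.9]
tcp_rot: [3.142, 0.0, 3.011]
contact_force: [-0.3, -0.1, -0.3]
opening: 1.004
grasp_force: 0.0
```

```bash
python3 d.py 473.9 59.9 61 180 0 172.2;python3 - <<'E'
from h import *
f=cams.grab_frame("scene");T=cams.grab_frame("top");cv2.imwrite("pics/f_s.png",f["color"]);cv2.imwrite("pics/f_t.png",T["color"])
np.set_printoptions(precision=1,suppress=True)
c=T["color"]; 
dark=((c.max(2)<75)*255).astype(np.uint8)
for k in blobs(dark,(380,120,450,210),10): b=cv2.minAreaRect(k);print(b)
# tray silhouette in both views: sharpen by resize
I=[cv2.resize(T["color"][125:205,385:450],None,fx=6,fy=6,interpolation=cv2.INTER_CUBIC),cv2.resize(f["color"][240:355,155:265],None,fx=3.6,fy=3.6,interpolation=cv2.INTER_CUBIC)]
h=max(i.shape[0] for i in I); I=[cv2.copyMakeBorder(i,0,h-i.shape[0],0,0,0) for i in I]
I=np.hstack(I);print(I.shape);cv2.imwrite("pics/g.png",np.clip(I.astype(float)*1.5,0,255).astype(np.uint8))
E
```

```text
t11.00 eef [474.7  60.5 134.9] rpy [180.    0.  172.5] q [ 0.12  0.28  2.04 -0.    0.82 -1.32] F [-0.3 -0.1 -0.3] op 1.004 g 0
-> [0.0007, -0.0007, 0.0739] [0.0, 0.0, 0.005]
((415.74322509765625, 165.95944213867188), (57.046451568603516, 33.044193267822266), 80.53767395019531)
(480, 786, 3)
```

View pics/g.png

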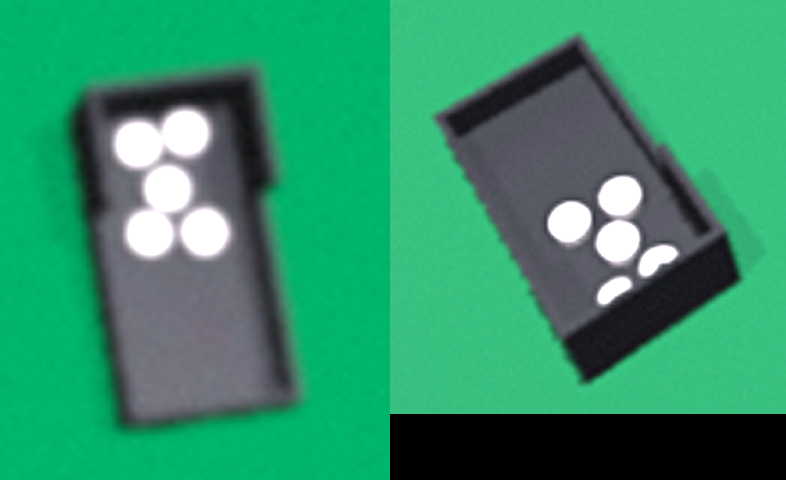

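Top part: tray corners near-left (120,427), near-right (300,400), far-right (262,65), far-left (85,82), feet at (138,143),(185,132),(167,188),(150,233),(205,231). Scene part: near rim corners (437,117),(580,37), far-end top (562,340),(728,235), far-end bottom (583,382),(742,278).

Run:
```python
from h import *
np.set_printoptions(precision=1,suppress=True)
S=cams.grab_frame("scene");T=cams.grab_frame("top")
t=lambda *p:np.array(p)/6+[385-.4,125-.4]
s=lambda *p:(np.array(p)-[390,0])/3.6+[155-.4,240-.4]
print("T near L z0/30",onz(T,t((120,427)),0),onz(T,t((120,427)),30),"near R z30",onz(T,t((300,400)),30))
print("T far R z60",onz(T,t((262,65)),60),"far L z0,z60",onz(T,t((78,95)),0),onz(T,t((85,82)),60))
print("S near R,L z30",onz(S,s((437,117),(580,37)),30),"far top z60",onz(S,s((562,340),(728,235)),60),"far bot z0",onz(S,s((583,382),(742,278)),0))
print("feet T z21",onz(T,t((138,143),(185,132),(167,188),(150,233),(205,231)),21))
print("feet S z21",onz(S,s((570,222),(620,196),(618,242)),21))
# calibration against the scoop lying at the known TCP
for f,n in((S,"s"),(T,"t")):
    c=f["color"];hsv=cv2.cvtColor(c,cv2.COLOR_BGR2HSV);w=((hsv[...,1]<90)&(hsv[...,2]>110)).astype(np.uint8)*255
    y=np.radians(-7.8);u=np.array([np.cos(y),np.sin(y),0])
    tip=np.array([474.3,60.2,2])+142*u; px=proj(f,[tip,tip-22*u])
    print(n,"pred tip, blade mid px",px)
    x,yy=px[1].astype(int)
    for k in blobs(w,(x-30,yy-45,x+30,yy+45),20): print("  blob",cv2.contourArea(k),cv2.minAreaRect(k),onz(f,cv2.boxPoints(cv2.minAreaRect(k)),2))
    cv2.imwrite(f"pics/cal_{n}.png",c)
    print("pred world tip",tip)
```

```text
T near L z0/30 [[ 554.  -203.5    0. ]] [[ 549.4 -197.1   30. ]] near R z30 [[ 563.9 -294.3   30. ]]
T far R z60 [[ 741.8 -274.    60. ]] far L z0,z60 [[ 743.4 -186.6    0. ]] [[ 732.8 -178.7   60. ]]
S near R,L z30 [[ 567.8 -292.5   30. ]
 [ 556.5 -202.3   30. ]] far top z60 [[ 744.6 -271.    60. ]
 [ 734.2 -178.3   60. ]] far bot z0 [[ 741.6 -273.     0. ]
 [ 730.5 -177.4    0. ]]
feet T z21 [[ 709.6 -214.6   21. ]
 [ 715.7 -240.8   21. ]
 [ 684.  -229.6   21. ]
 [ 658.6 -219.4   21. ]
 [ 659.6 -249.5   21. ]]
feet S z21 [[ 663.5 -247.8   21. ]
 [ 662.4 -218.3   21. ]
 [ 687.9 -229.    21. ]]
s pred tip, blade mid px [[318.2 230.9]
 [314.7 224. ]]
  blob 416.5 ((309.8448486328125, 209.862060546875), (48.28078842163086, 12.81297779083252), 68.19859313964844) [[471.8  55.2   2. ]
 [472.5  89.8   2. ]
 [620.3  55.5   2. ]
 [618.1  24.7   2. ]]
  blob 246.5 ((310.0, 261.5), (11.0, 28.0), 90.0) [[649.9 -36.5   2. ]
 [681.2  17.    2. ]
 [705.3   2.6   2. ]
 [674.7 -49.8   2. ]]
pred world tip [615.   40.9   2. ]
t pred tip, blade mid px [[330.6 177.8]
 [329.7 184.2]]
  blob 2575.5 ((328.4999694824219, 201.49998474121094), (58.99999237060547, 52.99999237060547), 0.0) [[448.4 145.1   2. ]
 [624.8 146.1   2. ]
 [624.2 -50.5   2. ]
 [447.8 -47.4   2. ]]
  blob 75.0 ((353.5, 144.0), (10.0, 9.0), 90.0) [[748.5 -22.3   2. ]
 [748.4 -52.7   2. ]
 [713.5 -52.1   2. ]
 [713.6 -21.8   2. ]]
pred world tip [615.   40.9   2. ]
```

Request:
send_rows:
  targets: [0, 0, 0.03, 0, 0, 0.005, 1, 0, 0, 0.06, 0, 0, 0.005, 1, 0, 0, 0.074, 0, 0, 0.005, 1, 0, 0, 0.074, 0, 0, 0.005, 1, 0, 0, 0.074, 0, 0, 0.005, -1, 0, 0, 0.074, 0, 0, 0.005, -1, 0, 0, 0.074, 0, 0, 0.005, -1, 0, 0, 0.074, 0, 0, 0.005, -1, 0, 0, 0.074, 0, 0, 0.005, -1, 0, 0, 0.074, 0, 0, 0.005, -1, 0, 0, 0.074, 0, 0, 0.005, -1]
  grip_force: 115

```text
clock: 12.12
eef_pos: [475.3, 60.5, 61.8]
tcp_rot: [3.141, 0.001, 3.0]
contact_force: [-2.2, -0.2, 9.2]
opening: 0.189
grasp_force: 112.5
```

```bash
python3 d.py 521.4 -250.8 155 180 0 6.7
```

```text
t12.12 eef [475.3  60.5  61.8] rpy [1.800e+02 1.000e-01 1.719e+02] q [ 0.12  0.41  2.08  0.    0.65 -1.31] F [-2.2 -0.2  9.2] op 0.189 g 112
-> [-0.0898, -0.3016, -0.0932] [0.002, -0.0, 2.883]
```

Request:
send_rows:
  targets: [0, 0, -0.03, 0, 0, 0, -1, 0, 0, -0.065, 0, 0, 0, -1, 0, 0, -0.093, 0, 0, 0, -1, -0.09, -0.302, -0.093, 0, 0, 1.4, -1, -0.09, -0.302, -0.093, 0, 0, 1.4, -1, -0.09, -0.302, -0.093, 0, 0, 1.4, -1, -0.09, -0.302, -0.093, 0, 0, 1.4, -1, -0.09, -0.302, -0.093, 0, 0, 1.4, -1, -0.09, -0.302, -0.093, 0, 0, 1.4, -1, -0.09, -0.302, -0.093, 0, 0, 1.4, -1, -0.09, -0.302, -0.093, 0, 0, 1.4, -1, -0.09, -0.302, -0.093, 0, 0, 1.4, -1]

```text
clock: 13.12
eef_pos: [521.9, -256.2, 154.2]
tcp_rot: [3.14, 0.003, 1.865]
contact_force: [-0.3, 0.2, -2.2]
opening: 0.189
grasp_force: 113.3
```

```bash
python3 d.py 521.4 -250.8 155 180 0 6.7
```

```text
t13.12 eef [ 521.9 -256.2  154.2] rpy [179.9   0.2 106.9] q [-0.46  0.39  1.81 -0.    0.93 -0.75] F [-0.3  0.2 -2.2] op 0.189 g 113
-> [0.0053, 0.001, -0.0008] [0.003, 0.001, 1.748]
```

Request:
send_rows:
  targets: [0, 0, 0, 0, 0, 1.75, -1, 0, 0, 0, 0, 0, 1.75, -1, 0, 0, 0, 0, 0, 1.75, -1, 0, 0, 0, 0, 0, 1.75, -1, 0, 0, 0, 0, 0, 1.75, -1, 0, 0, 0, 0, 0, 1.75, -1, 0, 0, 0, 0, 0, 1.75, -1, 0, 0, 0, 0, 0, 1.75, -1, 0, 0, 0, 0, 0, 1.75, -1, 0, 0, 0, 0, 0, 1.75, -1, 0, 0, 0, 0, 0, 1.75, -1, 0, 0, 0, 0, 0, 1.75, -1]

```text
clock: 14.12
eef_pos: [520.8, -251.1, 153.8]
tcp_rot: [-3.141, 0.0, 0.369]
contact_force: [-0.2, 0.2, -2.1]
opening: 0.185
grasp_force: 113.3
```

Request:
send_rows:
  targets: [0, 0, 0, 0, 0, 0.25, -1, 0, 0, 0, 0, 0, 0.25, -1, 0, 0, 0, 0, 0, 0.25, -1, 0, 0, 0, 0, 0, 0.25, -1]

```text
clock: 14.45
eef_pos: [520.9, -251.2, 153.8]
tcp_rot: [-3.141, 0.0, 0.129]
contact_force: [0.4, -0.7, -2.0]
opening: 0.187
grasp_force: 113.3
```

```bash
python3 d.py 521.4 -250.8 155 180 0 6.7 521.4 -250.8 72 180 0 6.7
python3 - <<'E'
from h import *
I=[]
for n,(x0,y0,x1,y1) in(("top",(330,120,460,250)),("scene",(130,150,300,360))):
    f=cams.grab_frame(n); k=3.7 if n=="top" else 2.3
    I.append(cv2.resize(f["color"][y0:y1,x0:x1],None,fx=k,fy=k,interpolation=cv2.INTER_CUBIC))
    s=r.sense();R=Ro.from_euler("xyz",s["tcp_rot"])
    # predicted bowl corners, underside front and wall tops: tool frame x from grip (120 front), z down from grip 61.8
    P=s["eef_pos"]+np.array([R.apply(q) for q in([120,35,61],[120,-35,61],[54,35,38],[54,-35,38])])
    print(n,((proj(f,P)-[x0,y0])*k+(0 if n=="top" else [130*3.7,0])).round(0).tolist())
h=max(i.shape[0] for i in I); I=[cv2.copyMakeBorder(i,0,h-i.shape[0],0,0,0) for i in I]
cv2.imwrite("pics/k.png",np.hstack(I)[:600,:880])
E
python3 -c "
import cv2;i=cv2.imread('pics/k.png');print(i.shape);cv2.imwrite('pics/k2.png',cv2.resize(i,(800,int(i.shape[0]*800/i.shape[1]))))"
```

```text
t14.45 eef [ 520.9 -251.2  153.8] rpy [-180.     0.     7.4] q [-0.45  0.39  1.82 -0.    0.93  0.99] F [ 0.4 -0.7 -2. ] op 0.187 g 113
-> [0.0005, -0.0003, -0.0012] [-0.0, 0.0, 0.012]
-> [0.0005, -0.0003, 0.0818] [-0.0, 0.0, 0.012]
top [[375.0, 157.0], [292.0, 168.0], [397.0, 228.0], [312.0, 239.0]]
scene [[598.0, 301.0], [676.0, 256.0], [557.0, 230.0], [634.0, 188.0]]
(483, 872, 3)
```

View pics/k2.png

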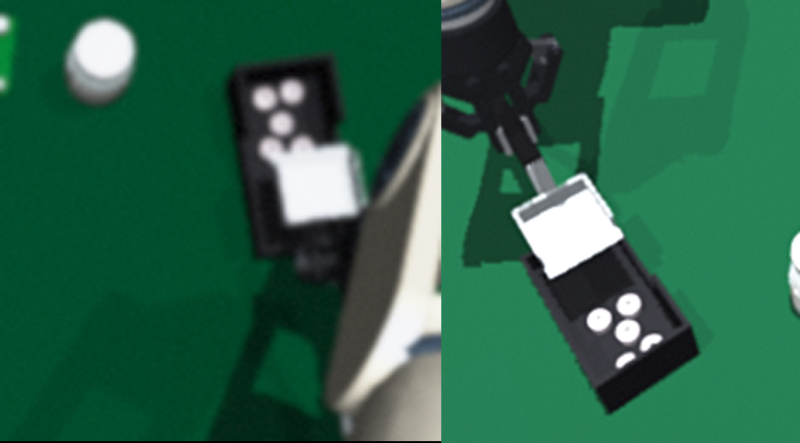

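The top part shows the bowl over the tray's near half, front edge (278,157)-(355,143); the scene part shows front corners (553,277),(621,240). Checking lateral offset numerically.

Run:
```python
from h import *
np.set_printoptions(precision=1,suppress=True)
s=r.sense();R=Ro.from_euler("xyz",s["tcp_rot"]);e=s["eef_pos"]
W={}
for n,roi in(("top",(403,140,440,195)),("scene",(155,190,250,300))):
    f=cams.grab_frame(n);c=f["color"];hsv=cv2.cvtColor(c,cv2.COLOR_BGR2HSV)
    w=((hsv[...,1]<70)&(hsv[...,2]>150)).astype(np.uint8)*255
    w=cv2.morphologyEx(w,cv2.MORPH_OPEN,np.ones((5,5),np.uint8))
    for k in blobs(w,roi,100):
        q=cv2.approxPolyDP(k,4,True)[:,0].astype(float); print(n,cv2.contourArea(k),"poly",q.tolist(),cv2.minAreaRect(k))
        print("   in TCP frame (z=bowl floor)",R.inv().apply(onz(f,q,e[2]-61)-e).tolist())
        print("   in TCP frame (wall top)",R.inv().apply(onz(f,q,e[2]-40)-e).tolist())
```

```text
top 441.5 poly [[408.0, 162.0], [414.0, 184.0], [434.0, 182.0], [432.0, 163.0]] ((421.0, 173.0), (22.0, 26.0), 90.0)
   in TCP frame (z=bowl floor) [[130.85644605056925, -36.486433860768905, 60.9935069086787], [59.6955947310926, -29.701713550497683, 60.99814482192057], [57.792759174901555, 32.318474275862535, 60.993027373122096], [117.85684628310513, 36.73264178867198, 60.98825314883569]]
   in TCP frame (wall top) [[126.43731952874295, -41.79631756874171, 39.994280572996], [56.50652185241331, -35.12887480336546, 39.99883831740945], [54.636577833701125, 25.819260671597537, 39.99380932646978], [113.66242484500016, 30.157126921424343, 39.98911762722162]]
scene 1140.0 poly [[202.0, 239.0], [168.0, 255.0], [180.0, 280.0], [214.0, 263.0]] ((191.33848571777344, 259.0923156738281), (30.26447105407715, 41.42759704589844), 60.2551155090332)
   in TCP frame (z=bowl floor) [[57.777004774554435, -38.94069006903106, 60.99906846842608], [52.0648655648416, 31.1047293189938, 60.99354985523324], [117.61021603882506, 35.271041098375754, 60.9883951016489], [123.02349848513985, -32.08451515738447, 60.99370761466763]]
   in TCP frame (wall top) [[74.41472305709283, -36.05817806272303, 39.99760519506153], [68.89565872890176, 31.619650033674567, 39.99227311541579], [132.22552384574578, 35.64513713710702, 39.987292596632294], [137.45583300856842, -29.433747355858273, 39.99242554245491]]
```

Request:
send_rows:
  targets: [0, 0, 0.02, 0, 0, 0.012, -1, 0, 0, 0.045, 0, -0.026, 0.012, -1, 0, 0, 0.065, 0, -0.026, 0.012, -1, 0, 0, 0.077, 0, -0.026, 0.012, -1, 0, 0, 0.081, 0, -0.026, 0.012, -1, 0, 0, 0.081, 0, -0.026, 0.012, -1]

```text
clock: 15.15
eef_pos: [520.6, -251.0, 72.0]
tcp_rot: [-3.141, 0.027, 0.114]
contact_force: [-0.4, -0.2, -2.2]
opening: 0.186
grasp_force: 113.3
```

Request:
send_rows:
  targets: [0, 0, 0.0015, 0, 0, 0, -1, 0, 0, 0.0025, 0, 0, 0, -1, 0, 0, 0.0025, 0, 0, 0, -1]

```text
clock: 15.4
eef_pos: [521.6, -251.6, 71.2]
tcp_rot: [3.141, 0.025, 0.113]
contact_force: [-0.1, -0.3, -2.1]
opening: 0.185
grasp_force: 113.3
```

```bash
python3 d.py 612.7 -240.1 70 180 1.5 6.7
```

```text
t15.40 eef [ 521.6 -251.6   71.2] rpy [179.9   1.4   6.5] q [-0.44  0.52  1.85 -0.02  0.8   1.03] F [-0.1 -0.3 -2.1] op 0.185 g 113
-> [0.0918, -0.0011, -0.001] [0.001, -0.002, -0.004]
```

Request:
send_rows:
  targets: [0, 0, 0.001, 0, 0, 0, -1, 0, 0, 0.002, 0, 0, 0, -1, 0, 0, 0.002, 0, 0, 0, -1]

```text
clock: 15.65
eef_pos: [521.4, -251.4, 68.7]
tcp_rot: [3.141, 0.025, 0.113]
contact_force: [-0.6, 0.0, 0.4]
opening: 0.188
grasp_force: 113.6
```

```bash
python3 d.py 612.7 -240.1 70 180 1.5 6.7
```

```text
t15.65 eef [ 521.4 -251.4   68.7] rpy [180.    1.4   6.5] q [-0.44  0.52  1.85 -0.02  0.79  1.03] F [-0.6  0.   0.4] op 0.188 g 114
-> [0.0919, -0.001, -0.0036] [0.001, -0.001, -0.004]
```

Request:
send_rows:
  targets: [0.006, 0, 0, 0, 0, 0, -1, 0.013, 0, 0, 0, 0, 0, -1, 0.02, 0, 0, 0, 0, 0, -1, 0.027, 0, -0.0003, 0, 0, 0, -1, 0.034, 0, -0.0005, 0, 0, 0, -1, 0.041, 0, -0.0007, 0, 0, 0, -1, 0.048, 0, -0.0009, 0, 0, 0, -1, 0.055, 0, -0.001, 0, 0, 0, -1, 0.062, 0, -0.0012, 0, 0, 0, -1, 0.068, 0, -0.0013, 0, 0, 0, -1, 0.074, 0, -0.0014, 0, 0, 0, -1, 0.074, 0, -0.0015, 0, 0, 0, -1]

```text
clock: 16.65
eef_pos: [596.0, -242.9, 68.0]
tcp_rot: [3.141, 0.025, 0.113]
contact_force: [2.3, -0.9, 1.3]
opening: 0.18
grasp_force: 113.8
```

```bash
python3 d.py 612.7 -240.1 68.5 180 1.5 6.7
```

```text
t16.65 eef [ 596.  -242.9   68. ] rpy [180.    1.4   6.5] q [-0.38  0.6   1.7  -0.02  0.87  1.09] F [ 2.3 -0.9  1.3] op 0.180 g 114
-> [0.0168, -0.0009, -0.0009] [0.001, -0.001, -0.004]
```

Request:
send_rows:
  targets: [0.004, 0, -0.0001, 0, 0, 0, -1, 0.008, 0, -0.0002, 0, 0, 0, -1, 0.012, 0, -0.0003, 0, 0, 0, -1, 0.012, 0, -0.0003, 0, 0, 0, -1]

```text
clock: 16.98
eef_pos: [607.4, -241.6, 68.0]
tcp_rot: [3.141, 0.025, 0.113]
contact_force: [0.2, -0.3, 2.7]
opening: 0.185
grasp_force: 113.9
```

Request:
send_rows:
  targets: [0.002, 0, 0, 0, 0, 0, -1, 0.004, 0, 0, 0, 0, 0, -1, 0.004, 0, 0, 0, 0, 0, -1]

```text
clock: 17.23
eef_pos: [610.8, -241.1, 67.8]
tcp_rot: [3.141, 0.026, 0.113]
contact_force: [0.8, 0.8, 2.5]
opening: 0.189
grasp_force: 113.9
```

```bash
python3 d.py 612.7 -240.1 68.5 180 1.5 6.7
cat > feet.py <<'E'
from h import *
np.set_printoptions(precision=1,suppress=True)
for n,roi in(("scene",(155,190,300,360)),("top",(380,120,440,210))):
    f=cams.grab_frame(n);c=f["color"];hsv=cv2.cvtColor(c,cv2.COLOR_BGR2HSV)
    w=((hsv[...,1]<70)&(hsv[...,2]>130)).astype(np.uint8)*255
    for k in blobs(w,roi,8):
        m=cv2.minAreaRect(k);print(n,cv2.contourArea(k),np.r_[m[0],m[1],m[2]],"z15",onz(f,[m[0]],15)[0][:2])
E
python3 feet.py
```

```text
t17.23 eef [ 610.8 -241.1   67.8] rpy [180.    1.5   6.5] q [-0.37  0.61  1.67 -0.02  0.88  1.1 ] F [0.8 0.8 2.5] op 0.189 g 114
-> [0.002, -0.0008, -0.0007] [0.0, -0.001, -0.004]
scene 971.5 [215.3 306.1  28.7  40.6  56.8] z15 [ 680.4 -233.1]
scene 459.5 [173.5 212.   34.   37.   90. ] z15 [ 399.7 -236.4]
scene 103.0 [297. 278.  36.   4.  90.] z15 [706.3 -63.6]
top 497.5 [433.2 157.1  15.5  75.1   9.3] z15 [ 681.2 -299.7]
top 328.0 [412.2 152.   19.9  19.9  81.9] z15 [ 698.8 -230.9]
top 144.5 [435.5 193.5  31.    7.   90. ] z15 [ 558.9 -301.2]
```

Request:
send_rows:
  targets: [0.0015, 0, 0, 0, 0, 0, -1, 0.003, 0, 0, 0, 0, 0, -1, 0.003, 0, 0, 0, 0, 0, -1]

```text
clock: 17.58
eef_pos: [613.0, -240.9, 67.7]
tcp_rot: [3.142, 0.027, 0.113]
contact_force: [-3.3, -1.3, 5.7]
opening: 0.186
grasp_force: 114.3
```

Request:
send_rows:
  targets: [0.0015, 0, 0, 0, 0, 0, -1, 0.003, 0, 0, 0, 0, 0, -1, 0.003, 0, 0, 0, 0, 0, -1]

```text
clock: 17.83
eef_pos: [613.8, -240.6, 67.6]
tcp_rot: [-3.141, 0.032, 0.113]
contact_force: [-12.5, -1.9, 11.5]
opening: 0.187
grasp_force: 115.2
```

Request:
send_rows:
  targets: [-0.0015, 0, -0.003, 0, 0.026, 0, -1, -0.0035, 0, -0.008, 0, 0.052, 0, -1, -0.005, 0, -0.012, 0, 0.079, 0, -1, -0.007, 0, -0.016, 0, 0.105, 0, -1, -0.0085, 0, -0.02, 0, 0.131, 0, -1, -0.01, 0, -0.025, 0, 0.157, 0, -1, -0.011, 0, -0.03, 0, 0.183, 0, -1, -0.0125, 0, -0.034, 0, 0.209, 0, -1, -0.0135, 0, -0.039, 0, 0.236, 0, -1, -0.0145, 0, -0.043, 0, 0.262, 0, -1, -0.015, 0, -0.048, 0, 0.288, 0, -1, -0.0165, 0, -0.052, 0, 0.314, 0, -1]

```text
clock: 18.83
eef_pos: [600.9, -242.1, 120.2]
tcp_rot: [3.141, -0.289, 0.113]
contact_force: [-0.5, 1.3, -2.3]
opening: 0.183
grasp_force: 112.9
```

```bash
python3 d.py 520 -230 190 180 -18 6.7; python3 feet.py
python3 - <<'E'
from h import *
f=cams.grab_frame("scene");g=cv2.cvtColor(f["color"],cv2.COLOR_BGR2GRAY)
np.set_printoptions(linewidth=250);print(g[262:345:2,178:258:2])
E
```

```text
t18.83 eef [ 600.9 -242.1  120.2] rpy [180.  -16.6   6.5] q [-0.46  0.44  1.87  0.28  0.6   0.78] F [-0.5  1.3 -2.3] op 0.183 g 113
-> [-0.0558, -0.0211, -0.0894] [0.001, 0.025, -0.004]
scene 1712.0 [207.2 286.5  55.9  43.9  60.3] z15 [ 631.2 -232.4]
scene 104.0 [297. 278.  36.   4.  90.] z15 [706.3 -63.6]
scene 31.5 [192.5 247.5  14.8   3.1  63.4] z15 [ 522.4 -228.4]
scene 28.0 [180.1 254.2  15.6   3.1  65.6] z15 [ 525.8 -257.6]
scene 12.5 [196. 202.   2.  10.  90.] z15 [ 396.2 -179.1]
top 470.5 [418.6 146.4  24.3  24.   80.5] z15 [ 718.1 -252.7]
top 17.5 [423.5 207.    4.    5.   90. ] z15 [ 514.6 -260.2]
top 9.5 [435.6 170.7   1.9  10.   38.7] z15 [ 635.1 -305.4]
[[53 49 62 ... 97 98 96]
 [51 42 32 ... 97 96 96]
 [34 26 21 ... 97 96 98]
 ...
 [96 96 95 ... 96 94 95]
 [95 95 96 ... 96 95 96]
 [95 95 94 ... 95 97 96]]
```

Request:
send_rows:
  targets: [0.003, 0, -0.01, 0, 0, 0, -1, 0.007, 0, -0.025, 0, 0, 0, -1, 0.012, 0, -0.04, 0, 0, 0, -1, 0.016, 0, -0.055, 0, 0, 0, -1, 0.018, 0, -0.062, 0, 0, 0, -1, 0.018, 0, -0.062, 0, 0, 0, -1, 0.018, 0, -0.062, 0, 0, 0, -1]

```text
clock: 19.57
eef_pos: [601.2, -242.1, 184.8]
tcp_rot: [3.141, -0.288, 0.113]
contact_force: [-0.6, -0.2, -3.1]
opening: 0.184
grasp_force: 113.0
```

```bash
python3 d.py 520 -230 190 180 -18 6.7
python3 - <<'E'
from h import *
s=r.sense();R=Ro.from_euler("xyz",s["tcp_rot"])
f=cams.grab_frame("scene");c=f["color"]
q=lambda x,y,z:s["eef_pos"]+R.apply([x,y,z])
# rectify bowl floor to 2 mm/px top-down (tool x 50..124 vertical, y -36..36), feet-top plane z=43
P=np.float32(proj(f,[q(54,-33,45),q(54,33,45),q(118,33,45),q(118,-33,45)]))
H=cv2.getPerspectiveTransform(P,np.float32([[0,0],[33,0],[33,32],[0,32]]))
g=cv2.cvtColor(cv2.warpPerspective(c,H,(34,33)),cv2.COLOR_BGR2GRAY)
for row in g[::1]: print("".join(" .:-=+*#%@"[min(9,max(0,(int(v)-100)//16))] for v in row))
# tray view: any bright pixels on the tray floor
T=cams.grab_frame("top")
for nm,F in(("S",f),("T",T)):
    cc=np.array([647.5,-236]);u=np.array([.9932,.1167]);v=np.array([-.1167,.9932])
    w=[np.r_[cc+a*u+b*v,21] for a,b in((85,42),(85,-42),(-85,-42),(-85,42))]
    H=cv2.getPerspectiveTransform(np.float32(proj(F,w)),np.float32([[0,0],[42,0],[42,85],[0,85]]))
    g=cv2.cvtColor(cv2.warpPerspective(F["color"],H,(43,86)),cv2.COLOR_BGR2GRAY); print(nm)
    for row in g[::2]: print("".join(" .:-=+*#%@"[min(9,int(v)//26)] for v in row))
E
```

```text
t19.57 eef [ 601.2 -242.1  184.8] rpy [180.  -16.5   6.5] q [-0.46  0.35  1.83  0.23  0.73  0.84] F [-0.6 -0.2 -3.1] op 0.184 g 113
-> [-0.0745, -0.0212, -0.0275] [0.002, 0.026, -0.004]
#+++++++++++++++++++++++++++++++*@
#+++****++++++*+*+++++++++++++++*@
#+*##%##*+++*#####*++++++++++++=#@
#*%@@@@@%*+*%@@@@@#*+++++++++++=#@
##@@@@@@@%*%@@@@@@@#+++++++++++=*@
%@@@@%@@@@%@@@%%@@@@*++++++++++=*@
@@@@@#@@@@@@@@%%@@@@#+++++*###*=*@
@@@@@@@@@@@@@@@@@@@@#+++*#%@%@%**@
@@@@@@@@@@@@@@@@@@@@%+++#@@@@@@%#@
@@@@@@@@@@@@@@@@@@@@%*+#@@@@%@@@@@
%@@@@@@@@@%@@@@@@@@@%%%%@@@%%@@@@@
%%@@@@@@@@#%@@@@@@@%%@@@@@@@%@@@@@
#+%@@@@@@%##@@@@@@@%@@@@@@@@@@@@@@
#-+%@@@@@@%%%%@@@@@@@@@@@@@@@@@@@@
*.-*%@@@@@@@%#@@@@@@@@@@@@@@@@@@@@
*.:*@@@@%@@@@%@@@%%@@@@@@@@@@@@@@@
#:=#@@@%#@@@@@@@@%*@@@@%#@@@@@@%#@
#-#%@@@@%@@@@@@@@@%@@@@@+#@@@@@#*@
#+%@@@@@@@@@@@@@@@@@@@@%==#%%%#++@
#*@@@@@@@@@@@@@@@@@@@@@%=-+***+=+@
##@@@@@@@@@@@%@@@@@@@@@%*-=++++=*@
*#@@%@@@@@@@%+#@@@@@@@%%%+=++*+*%@
##@@#%@@@@@%*-=%@@@@@@*%@%#*###%@@
%#@@#+#%@@%#+-:+#@@@%*+%@@@%%%@@@@
##@@%-=*##*+==--+*#**+=%@@@@@@@@@@
#*@@@*=++*+++#+==+++++*%@@@@@@@@@@
#*@@
[... 3328 characters left out ...]
.::::::::::::....::--====--------:::....
....::::::::::::....::-======---------:::..
....::::::::::.::...::----------------::...
....::::::.::::::.....::::::::::::::::.... 
....:::::::::::..............::::.......   
.....::::::.............................   
.....::::...............................   
........................................   
 ......................................    
  ....................................     
      ...............................      
      ....... .............................
       ....... ........................::::
       ..............................:::---
         ...........................::-----
   ....     .   ...................::---==-
```

All five feet are in the bowl (discs visible in the rectified scene crop), the tray is empty. Carry to the box.

```bash
python3 d.py 535 20 235 180 -18 -1  470 289 235 180 -18 -7.5
```

```text
t19.67 eef [ 600.5 -241.8  183.6] rpy [-180.   -16.4    6.5] q [-0.46  0.36  1.83  0.23  0.73  0.84] F [ 0.5 -0.3 -2.5] op 0.190 g 113
-> [-0.0196, -0.2676, -0.0592] [-0.039, 0.028, 0.124]
-> [-0.0525, -0.5422, -0.0687] [-0.073, 0.028, 0.233]
```

Request:
send_rows:
  targets: [0, -0.004, -0.005, 0, 0.003, 0.002, -1, -0.001, -0.013, -0.013, -0.002, 0.006, 0.006, -1, -0.002, -0.027, -0.023, -0.004, 0.01, 0.012, -1, -0.004, -0.046, -0.034, -0.007, 0.015, 0.02, -1, -0.006, -0.068, -0.044, -0.01, 0.02, 0.03, -1, -0.008, -0.092, -0.051, -0.013, 0.024, 0.04, -1, -0.01, -0.117, -0.055, -0.017, 0.028, 0.052, -1, -0.012, -0.143, -0.057, -0.021, 0.028, 0.064, -1, -0.014, -0.169, -0.058, -0.025, 0.028, 0.076, -1, -0.016, -0.195, -0.058, -0.029, 0.028, 0.089, -1, -0.018, -0.221, -0.059, -0.033, 0.028, 0.101, -1, -0.02, -0.247, -0.059, -0.037, 0.028, 0.113, -1]

```text
clock: 20.67
eef_pos: [536.4, 0.8, 235.8]
tcp_rot: [3.14, -0.317, -0.007]
contact_force: [1.7, 0.0, -2.8]
opening: 0.186
grasp_force: 112.9
```

```bash
python3 d.py 470 289 235 180 -18 -7.5
```

```text
t20.67 eef [536.4   0.8 235.8] rpy [179.9 -18.1  -0.4] q [ 0.    0.09  2.05 -0.01  0.68  1.58] F [ 1.7  0.  -2.8] op 0.186 g 113
-> [-0.0652, -0.2878, -0.0209] [-0.037, -0.002, 0.118]
```

Request:
send_rows:
  targets: [-0.005, -0.025, -0.002, -0.003, 0, 0.01, -1, -0.011, -0.05, -0.004, -0.006, 0, 0.02, -1, -0.017, -0.075, -0.006, -0.01, 0, 0.031, -1, -0.023, -0.1, -0.008, -0.013, 0, 0.041, -1, -0.029, -0.126, -0.01, -0.016, 0, 0.052, -1, -0.035, -0.152, -0.011, -0.019, 0, 0.062, -1, -0.041, -0.178, -0.013, -0.023, 0, 0.073, -1, -0.047, -0.204, -0.015, -0.026, 0, 0.084, -1, -0.053, -0.23, -0.017, -0.03, 0, 0.095, -1, -0.058, -0.254, -0.019, -0.033, 0, 0.104, -1, -0.062, -0.274, -0.02, -0.035, 0, 0.112, -1, -0.065, -0.287, -0.021, -0.037, -0.002, 0.118, -1]

```text
clock: 21.67
eef_pos: [469.7, 288.7, 234.9]
tcp_rot: [-3.141, -0.314, -0.13]
contact_force: [-0.3, -0.4, -2.2]
opening: 0.188
grasp_force: 113.0
```

Request:
send_rows:
  targets: [0, 0, 0, 0, 0, 0, -1]

```text
clock: 21.75
eef_pos: [469.9, 289.2, 234.9]
tcp_rot: [-3.14, -0.314, -0.129]
contact_force: [-0.1, -0.0, -2.6]
opening: 0.185
grasp_force: 113.1
```

```bash
cat > w.py <<'E'
from h import *
a=np.radians(-7.5);u=np.array([np.cos(a),np.sin(a),0]);B=np.array([601.5,272,0])
import sys
s=r.sense();R0=Ro.from_euler("xyz",s["tcp_rot"]);print(s["eef_pos"].round(1),np.degrees(s["tcp_rot"]).round(1),s["qpos"].round(2),s["contact_force"].round(1))
for arg in sys.argv[1:]:
    p,xf,zf=map(float,arg.split(",")); q=np.radians(p)
    P=B+(xf-120*np.cos(q)+61*np.sin(q))*u+[0,0,zf+120*np.sin(q)+61*np.cos(q)]
    print(arg,P.round(0),(R0.inv().apply(P-s["eef_pos"])/1000).round(4).tolist(),(R0.inv()*Ro.from_euler("xyz",[180,p,-7.5],degrees=True)).as_rotvec().round(3).tolist())
E
python3 w.py -18,-5,130 -16,-5,100 -8,-5,85 0,-7,75 10,-8,66 20,-9,58 30,-10,54 40,-10,52 48,-10,52
```

```text
[469.9 289.2 234.9] [-179.9  -18.    -7.4] [ 0.68  0.16  1.97 -0.31  0.81  2.57] [-0.1 -0.  -2.6]
-18,-5,130 [465. 290. 151.] [-0.031, -0.0001, 0.0783] [-0.002, -0.0, 0.002]
-16,-5,100 [466. 290. 126.] [-0.0381, -0.0, 0.1026] [-0.002, -0.035, 0.002]
-8,-5,85 [470. 289. 129.] [-0.0325, -0.0, 0.1012] [-0.002, -0.175, 0.002]
0,-7,75 [476. 289. 136.] [-0.0252, -0.0, 0.0959] [-0.002, -0.314, 0.002]
10,-8,66 [487. 287. 147.] [-0.0109, 0.0, 0.089] [-0.002, -0.489, 0.003]
20,-9,58 [501. 285. 156.] [0.006, 0.0, 0.0846] [-0.001, -0.663, 0.003]
30,-10,54 [519. 283. 167.] [0.0258, 0.0001, 0.08] [-0.001, -0.838, 0.003]
40,-10,52 [539. 280. 176.] [0.0483, 0.0001, 0.0778] [-0.001, -1.012, 0.003]
48,-10,52 [557. 278. 182.] [0.0671, 0.0002, 0.0775] [-0.001, -1.152, 0.003]
```

Request:
send_rows:
  targets: [-0.012, 0, 0.025, 0, 0, 0, -1, -0.024, 0, 0.055, 0, 0, 0, -1, -0.031, 0, 0.08, 0, 0, 0, -1, -0.038, 0, 0.1, 0, -0.035, 0, -1, -0.035, 0, 0.102, 0, -0.105, 0, -1, -0.0325, 0, 0.101, 0, -0.175, 0, -1, -0.029, 0, 0.0985, 0, -0.245, 0, -1, -0.025, 0, 0.096, 0, -0.314, 0, -1, -0.018, 0, 0.0925, 0, -0.4, 0, -1, -0.011, 0, 0.089, 0, -0.489, 0, -1, -0.0025, 0, 0.087, 0, -0.576, 0, -1, 0.006, 0, 0.0845, 0, -0.663, 0, -1]

```text
clock: 22.75
eef_pos: [503.0, 282.0, 157.4]
tcp_rot: [-3.14, 0.352, -0.13]
contact_force: [0.0, 0.3, -3.2]
opening: 0.188
grasp_force: 113.3
```

```bash
python3 w.py 25,-10,56 30,-10,54 40,-10,52 48,-10,52 48,-15,100 20,-60,150
```

```text
[503.  282.  157.4] [-179.9   20.1   -7.4] [0.41 0.53 1.62 0.19 1.3  2.03] [ 0.   0.3 -3.2]
25,-10,56 [509. 284. 162.] [0.004, -0.003, -0.0064] [-0.001, -0.085, 0.001]
30,-10,54 [519. 283. 167.] [0.0113, -0.003, -0.0142] [-0.001, -0.172, 0.001]
40,-10,52 [539. 280. 176.] [0.0277, -0.003, -0.0298] [-0.001, -0.347, 0.001]
48,-10,52 [557. 278. 182.] [0.0422, -0.003, -0.0417] [-0.001, -0.486, 0.001]
48,-15,100 [552. 279. 230.] [0.021, -0.003, -0.085] [-0.001, -0.486, 0.001]
20,-60,150 [451. 292. 248.] [-0.081, -0.0031, -0.0672] [-0.001, 0.003, 0.001]
```

Request:
send_rows:
  targets: [0.004, -0.003, -0.0065, 0, -0.085, 0, -1, 0.0115, -0.003, -0.014, 0, -0.172, 0, -1, 0.0195, -0.003, -0.022, 0, -0.26, 0, -1, 0.028, -0.003, -0.03, 0, -0.347, 0, -1, 0.035, -0.003, -0.036, 0, -0.416, 0, -1, 0.042, -0.003, -0.042, 0, -0.486, 0, -1, 0.042, -0.003, -0.042, 0, -0.486, 0, -1, 0.042, -0.003, -0.042, 0, -0.486, 0, -1, 0.042, -0.003, -0.042, 0, -0.486, 0, -1, 0.042, -0.003, -0.042, 0, -0.486, 0, -1, 0.042, -0.003, -0.042, 0, -0.486, 0, -1, 0.042, -0.003, -0.042, 0, -0.486, 0, -1]

```text
clock: 23.75
eef_pos: [555.9, 278.9, 182.2]
tcp_rot: [-3.142, 0.833, -0.129]
contact_force: [0.9, 0.0, -2.2]
opening: 0.186
grasp_force: 113.4
```

```bash
cat > v.py <<'E'
from h import *
f=cams.grab_frame("top");a=np.radians(-7.5);u=np.array([np.cos(a),np.sin(a),0]);v=np.array([-u[1],u[0],0]);B=np.array([600.7,272,15])
w=[B+i*u+j*v for i,j in((55,60),(55,-60),(-55,-60),(-55,60))]
H=cv2.getPerspectiveTransform(np.float32(proj(f,w)),np.float32([[0,0],[60,0],[60,55],[0,55]]))
g=cv2.cvtColor(cv2.warpPerspective(f["color"],H,(61,56)),cv2.COLOR_BGR2GRAY)
for row in g[::2]: print("".join(" .:-=+*#%@"[min(9,int(x)//26)] for x in row))
E
python3 v.py; python3 w.py 48,-15,100 20,-60,150 0,-100,160
```

```text
%%%%%%%%%@@@@@@@@@@@@@@@@@@@@@@@@@@@@@@@@@@@@@@@@@@@@@@@@@@@@
%%%%%%%%%%@@@@@@@@@@@@@@@@@@@@@@@@@@@@@@@@@@@@@@@@@@@@@@@@@@@
%%%%%%%%%%%%@@@@@@@@@@@@@@@@@@@@@@@@@@@@@@@@@@@@@@@@@@@@@@@@@
%%%%%%%%%%%%@@@@@@@@@@@@@@@@@@@@@@@@@@@@@@@@@@@@@@@@@@@@@@@@@
%%%%%%%%%%%%%@@@@@@@@@@@@@@@@@@@@@@@@@@@@@@@@@@@@@@@@@@@@@@@@
%%%%%%%%%%%%%@@@@@@@@@@@@@@@@@@@@@@@@@@@@@@@@@@@@@@@@@@@@@@@@
%%%%%%%%%%%%%@@@@@@@@@@@@@@@@@@@@@@@@@@@@@@@@@@@@@%%@@@@@@@@@
%%%%%%%%%%%%@@@@@@@@@@@@@@@@@@@@@@@@@@@@@@@@@@@@@@@@@@@@@@@@@
%%%%%%%%%%%%@@@@@@@@@@@@@@@@@@@@@@@@@@@@@@@@@@@@@@@@@@@@@%%%%
%%%%%%%%%%%@@@@@@@@@@@@@@@@@@@@@@@@@@@@@@@@@@@@@@%@@%%%%%%%%@
%%%%%%%%%%%%@@@@@@@@@@@@@@@@@@@@@@@@@@@@@@@@%%@@@@%%@@@%%%@%%
%%%%%%%%%%%%@@@@@@@@@@@@@@@@@@@@@@@@@@@@@@@%@%@@@@@%%@@@%%%%%
#%%%%%%%%%%%@@@@@@@@@@@@@%%@@@@@@@@@@%%%@@@@@@@@%%%%@@%%%%%%%
#%%%%%%%%%%%%%%%%%%%%%@@@%%@@@@@@%%%%@@@@@@@%%%%%%%%%%%%%%%%%
##%%%%%%%%%%%%%%%%%%%%%%@@%%%%%@%%%%@@@@%%%%%%%%%%%%%%%%%%%%%
##%%%%%%%%%%%%%%%%%%%%%%%%%%@@@%%@@@%%%%%%%%@@@%%%%%%%%%%%%%%
###%%%%%%%%%%%%%%%%%%%%%%%%%%%%%%%@%%%%%%%%@%%%%%%%%%%%%%%%%%
####%%%%%%%%%%%%%%%%%%%%%%%@%%@%%%%%%%%%%%%%%%
[... 254 characters left out ...]
%%%%%%###
***####%%%%%%%%%%%%%%%%%%%%%%%%%%%%%%%%%%%%%%%%%%%%%%########
****###%%%%%%%%%%%%%%%%%%%%%%%%%%%%%%%%%%%%%%%%%#############
++**####%%%%%%%%%%%%%%%%%%%%%%%%%%%%%%%%%%%%#################
+++**###%%%%%%%%%%%%%%%%%%%%%%%%%%%%%%%%####****#########%%%%
-=++*####%%%%%%%%%%%%%%%%%%%%%%%%%#######**##########%%%%%%%%
:-=+**####%%%%%%%%%%%%%%%%%%%%######****########%%%%%%%%%%%%%
[556.  278.8 182.1] [180.   47.7  -7.4] [0.3  0.83 1.22 0.33 1.87 1.97] [-0.2  0.1 -3. ]
48,-15,100 [552. 279. 230.] [-0.0381, 0.0008, -0.0293] [0.001, -0.004, 0.001]
20,-60,150 [451. 292. 248.] [-0.1203, 0.0006, 0.0338] [0.001, 0.484, 0.001]
0,-100,160 [383. 301. 221.] [-0.1458, 0.0005, 0.1026] [0.001, 0.833, 0.002]
```

Request:
send_rows:
  targets: [-0.015, 0, -0.012, 0, 0, 0, -1, -0.03, 0, -0.024, 0, 0, 0, -1, -0.038, 0, -0.029, 0, 0, 0, -1, -0.038, 0, -0.029, 0, 0, 0, -1]

```text
clock: 24.13
eef_pos: [553.2, 279.6, 233.1]
tcp_rot: [-3.138, 0.83, -0.127]
contact_force: [1.6, -0.1, -1.2]
opening: 0.189
grasp_force: 113.4
```

```bash
python3 w.py 35,-15,110 20,-15,125 0,-15,140 -10,-15,150 -10,-90,170
```

```text
[553.2 279.6 233.1] [-179.8   47.5   -7.3] [0.3  0.77 1.2  0.34 1.93 1.99] [ 1.6 -0.1 -1.2]
35,-15,110 [524. 282. 229.] [-0.0167, 0.0012, 0.0246] [-0.001, 0.219, 0.003]
20,-15,125 [496. 286. 223.] [-0.032, 0.0012, 0.0494] [-0.001, 0.481, 0.003]
0,-15,140 [468. 290. 201.] [-0.0345, 0.0012, 0.0852] [-0.002, 0.83, 0.002]
-10,-15,150 [459. 291. 189.] [-0.0317, 0.0012, 0.0996] [-0.002, 1.004, 0.002]
-10,-90,170 [385. 301. 209.] [-0.0971, 0.001, 0.1415] [-0.002, 1.004, 0.002]
```

Request:
send_rows:
  targets: [-0.008, 0, 0.012, 0, 0.11, 0, -1, -0.017, 0, 0.025, 0, 0.22, 0, -1, -0.024, 0, 0.036, 0, 0.34, 0, -1, -0.032, 0, 0.049, 0, 0.46, 0, -1, -0.033, 0, 0.06, 0, 0.58, 0, -1, -0.034, 0, 0.073, 0, 0.7, 0, -1, -0.0345, 0, 0.085, 0, 0.82, 0, -1, -0.033, 0, 0.092, 0, 0.91, 0, -1, -0.032, 0, 0.0995, 0, 1.0, 0, -1, -0.05, 0, 0.113, 0, 1.0, 0, -1, -0.075, 0, 0.128, 0, 1.0, 0, -1, -0.097, 0, 0.1415, 0, 1.0, 0, -1]

```text
clock: 25.13
eef_pos: [381.7, 300.6, 205.9]
tcp_rot: [3.14, -0.164, -0.13]
contact_force: [-0.1, 0.0, 0.6]
opening: 0.182
grasp_force: 113.3
```

```bash
cat >> v.py <<'E'
s=r.sense();R=Ro.from_euler("xyz",s["tcp_rot"])
f=cams.grab_frame("scene");c=f["color"]
q=lambda x,y,z:s["eef_pos"]+R.apply([x,y,z])
P=np.float32(proj(f,[q(54,-33,55),q(54,33,55),q(118,33,55),q(118,-33,55)]))
H=cv2.getPerspectiveTransform(P,np.float32([[0,0],[33,0],[33,32],[0,32]]))
g=cv2.cvtColor(cv2.warpPerspective(c,H,(34,33)),cv2.COLOR_BGR2GRAY)
print("bowl")
for row in g[::2]: print("".join(" .:-=+*#%@"[min(9,max(0,(int(v)-100)//16))] for v in row))
E
python3 v.py; python3 d.py 440 60 160 180 0 0 440 60 64 180 0 0
```

```text
##%%%%%%%%######%%%%########%%%%%%#######%%%%%%%#####*+=-::..
#########################################%%%%%########*+=-::.
====+++======++++++++++=====++++***++++++++++++++=+++***+=-::
----========+++====++**++=====+*##%##*++============+***+=-::
--=+*****######**##%%@%%%#****#%@@@@@%%#*+************##*=-::
-=+*#%%%%%%%%%%%%%@@@@@@@@%%#%%@@@@@@@%%##%%%%%%%%%%%###*=-::
-=+#%%%%%%%%%%%%%%@@@@@@@@%%##%%@@@@@@%%#%%@@@@@@@@%%%##+=-::
--+*%%%%@@@@%%%%%%%@@@@@@%%###%%%%%%%###%%@@@@@@@@@%%%#*+=-::
--+*#%%%@@@@@@@@%%%%%%%%%%##%%%%%%%%%%%%%@@@@@@@@@@%%##*+=-::
--=*#%%%@@@@@@@@@%%%%%%%%%%%%%%%%%%%%%%@@@@@@@@@@@%%####*=-::
:-=*#%%%@@@@@@@@@@@@@@@@@@@@@@@@@@@@@@@@@@@@@@@@@%%%%%%#*+-::
:-+*#%%%@@@@@@@@@@@@@@@@@@@@@@@@@@@@@@@@@@@@%%%%%%%%%%%#*+-::
-=+*%%%@@@@@@@@@@@@@@@@@@@@@@@@@%@@@@@@@@@@%%%%%%%%%%%%#*=-::
--+*%%%%@@@@@@@@@@@@@@@@@@@@@@@%%%%@@@@@@@@@@@@@@%%%%%%#*=-::
-=+#%%%@@@@@@@@@@@@@@@@@@@@@@@%%%%%@@@@@@@@@@@@@@@%%%%%#*=-::
-=*#%%%%@@@@@@@@@@@@@@@@@@@@%%%%%%@@@@@@@@@@@@@@@@%%%%##*=-::
-=+#%%%@@@@@@@@@@@@@@@@@@@%%%%%%@@@@@@@@@@@@@@@@@@%%%%##+=-::
-=+#%%%@@@@@%@@@@@@@@@@@@%%%%@@@@@@@@@@@@@@@@@
[... 767 characters left out ...]
@@@@@@@#=.   
 .=#@@@@@@@@@@@@@@@@@@@@@@@@%+:   
  -*@@@@@@@@@@@@@@@@@@@@@@@@%+:   
 .=#@@@@@@@@@@@@@@@@@@@@@@@@%+:   
 .=#@@@@@@@@@@@@@@@@@@@@@@@@@*:   
 .-#@@@@@@@@@@@@@@@@@@@@@@@@%*:   
  -#@@@@@@@@@@@@@@@@@@@@@@@@@*-   
  :*@@@@@@@@@@@@@@@@@@@@@@@@@@+.  
  :*%@@@@@@@@@@@@@@@@@@@@@@@@@@+. 
  :*@@@@@@@@@@@@@@@@@@@@@@@@@@@@*:
  :+%@@@@@@@@@@@@@@@@@@@@@@@@@@@@*
 .:*%@@@@@@@@@@@@@@@@@@@@@@@@@@@@@
 .-*@@@@@@@@@@@@@@@@@@@@@@@@@@@@@@
  -*%@@@@@@@@@@@@@@@@@@@@@@@@@@@@@
t25.23 eef [380.8 300.9 206.6] rpy [180.   -9.4  -7.4] q [ 0.75  0.14  2.04 -0.17  0.86  2.55] F [ 0.5 -0.6 -2.2] op 0.186 g 113
-> [0.0807, 0.2313, 0.0608] [0.011, -0.164, -0.128]
-> [0.065, 0.2313, 0.1555] [0.011, -0.164, -0.128]
```

Request:
send_rows:
  targets: [0, 0.03, 0, 0, 0, 0, -1, 0.081, 0.231, 0.061, 0.011, -0.164, -0.128, -1, 0.081, 0.231, 0.061, 0.011, -0.164, -0.128, -1, 0.081, 0.231, 0.061, 0.011, -0.164, -0.128, -1, 0.081, 0.231, 0.061, 0.011, -0.164, -0.128, -1, 0.081, 0.231, 0.061, 0.011, -0.164, -0.128, -1, 0.081, 0.231, 0.061, 0.011, -0.164, -0.128, -1, 0.081, 0.231, 0.061, 0.011, -0.164, -0.128, -1, 0.081, 0.231, 0.061, 0.011, -0.164, -0.128, -1]

```text
clock: 25.98
eef_pos: [443.5, 57.9, 158.7]
tcp_rot: [3.141, -0.0, -0.006]
contact_force: [-0.6, 0.9, -1.6]
opening: 0.184
grasp_force: 113.7
```

```bash
sed -i 's#min(9,int(x)//26)#min(9,max(0,(int(x)-190)//7))#' v.py; python3 v.py | head -28; python3 d.py 440 60 67 180 0 0
```

```text
.:-==+==--:...:------:... .:--=---:.   .--------:..          
  .::-::..    ..::::..     ..::::::.  ..:-----::.....        
                                                             
                                .--:                         
                  .-+***-.    .+#%%%#+-                      
    .-====++++===+*#%%%%%#+-:-+#%%@@%%*-..-++****+=---:      
    -++********++*#%%@@%%#*=--=*#%%%%#+-:=*#%%%%%##*+=:      
    -+**************##%%#*=:..-=+++=-:::=*#%%%%@%%#*+-:      
    -+*************+++++=-:--==++==----=*%%%%%%%%%#+--:      
    .+***************+++++++************#%%%%%%%%#*--::      
    .=+**************###########*********###%%##*+=----.     
    :+*************##%%%%%%%%%##***************+++++==-:     
    -+************###%%%%%%%%%##*******************++=-.     
    -+************###%%%%%%%%%#********************++=-      
    -+*************##%%%%%%%%#*++********#****#****++=-      
   .=***************########*+++*********#####**#**++=-      
   .=**********#************++**********###*####***+=-:      
    =+*****************************############****++=:      
    =*##%###***********************#############***++=-      
    =#%%@%%#*+++*****#*********################*****+=-      
    =%%@@@%#+::-+**************################****++==      
    -#%%%%#+-  .-+********#####################****++=-.     
    :=**++=-:.:-=*****#**##*###################****++=-.     
    :=++====+++************##**********************++=:      
    :=++++++*******++++++************************+++=-.      
    .:----------------------------======-:--==+==-::.        
                                                             
                                                             
t26.08 eef [443.2  60.3 159.2] rpy [-1.8e+02 -1.0e-01 -2.0e-01] q [0.13 0.2  2.09 0.   0.86 1.71] F [-0.4 -0.2 -2.3] op 0.183 g 114
-> [-0.0033, 0.0003, 0.0921] [-0.0, -0.001, -0.003]
```

All five feet show in the box. Lay the scoop down.

Request:
send_rows:
  targets: [0, 0, 0.03, 0, 0, 0, -1, 0, 0, 0.06, 0, 0, 0, -1, 0, 0, 0.085, 0, 0, 0, -1, 0, 0, 0.094, 0, 0, 0, -1, 0, 0, 0.096, 0, 0, 0, -1, 0, 0, 0.097, 0, 0, 0, -1, 0, 0, 0.0975, 0, 0, 0, -1]

```text
clock: 26.67
eef_pos: [444.1, 61.0, 62.7]
tcp_rot: [-3.141, -0.003, -0.0]
contact_force: [-0.1, 0.8, -0.2]
opening: 0.182
grasp_force: 114.1
```

```bash
python3 d.py 440 60 61.5 180 0 0
```

```text
t26.67 eef [444.1  61.   62.7] rpy [-180.    -0.2   -0. ] q [ 0.13  0.37  2.15 -0.    0.62  1.7 ] F [-0.1  0.8 -0.2] op 0.182 g 114
-> [-0.0041, 0.001, 0.0011] [-0.0, -0.003, -0.0]
```

Request:
send_rows:
  targets: [0, 0, 0.0007, 0, 0, 0, -1, 0, 0, 0.001, 0, 0, 0, -1, 0, 0, 0.001, 0, 0, 0, 0, 0, 0, 0.001, 0, 0, 0, 1, 0, 0, 0.001, 0, 0, 0, 1, 0, 0, 0.001, 0, 0, 0, 1, 0, 0, 0.001, 0, 0, 0, 1, 0, 0, -0.02, 0, 0, 0, 1, 0, 0, -0.05, 0, 0, 0, 1, 0, 0, -0.09, 0, 0, 0, 1, 0, 0, -0.12, 0, 0, 0, 1, 0, 0, -0.12, 0, 0, 0, 1]

```text
clock: 27.67
eef_pos: [446.2, 60.7, 186.9]
tcp_rot: [-3.141, -0.01, -0.002]
contact_force: [1.9, -0.3, 0.4]
opening: 0.999
grasp_force: 0.0
```

Request:
send_rows:
  targets: [0, 0, 0, 0, 0, 0, 1, 0, 0, 0, 0, 0, 0, 1, 0, 0, 0, 0, 0, 0, 1, 0, 0, 0, 0, 0, 0, 1]

```text
clock: 28.0
eef_pos: [442.1, 60.2, 180.3]
tcp_rot: [3.141, 0.002, -0.001]
contact_force: [0.6, 0.0, -0.3]
opening: 1.005
grasp_force: 0.0
```

Run:
```python
from h import *
S=cams.grab_frame("scene");T=cams.grab_frame("top");A=cv2.imread("pics/scene0.png")
# bystanders unchanged? compare jar, board, driver regions with the first picture; cover state with the picture e
for n,(x0,y0,x1,y1) in {"jar":(293,262,330,305),"board":(340,250,386,296),"driver":(395,92,415,112)}.items():
    print(n,cv2.absdiff(S["color"],A)[y0:y1,x0:x1].mean().round(1))
s=r.sense();print(s["eef_pos"].round(0),s["opening"])
c=S["color"];hsv=cv2.cvtColor(c,cv2.COLOR_BGR2HSV);g=((hsv[...,1]<90)).astype(np.uint8)*255
for k in blobs(g,(350,120,460,230),60): print("box+cover",cv2.contourArea(k),cv2.boundingRect(k))
# scoop: handle and bowl
for k in blobs(((hsv[...,1]<70)&(hsv[...,2]>130)).astype(np.uint8)*255,(255,150,340,262),30): m=cv2.minAreaRect(k);print("white",m,onz(S,[m[0]],2)[0].round(0))
```

```text
jar 3.4
board 3.7
driver 3.8
[442.  60. 181.] 1.0006783032697966
box+cover 2602.5 (365, 153, 82, 58)
white ((306.7264404296875, 196.70755004882812), (41.182518005371094, 30.692628860473633), 60.945396423339844) [508.  70.   2.]
white ((271.7691955566406, 155.65383911132812), (12.480754852294922, 9.429903984069824), 56.3099365234375) [323.  60.   2.]
white ((309.5, 258.5), (5.0, 23.0), 90.0) [671. -14.   2.]
```

```bash
python3 -c "
from rig import r
print(r.sign_off())"
```

```text
the job is handed in; nothing more can be done
None
```

The job is handed in at about 28 s: the blade pried the cover open past upright and it stayed there, the scoop was laid down and regripped the other way round, all five feet went from the tray into the kit box in one load with none spilled, and the scoop now lies released on the bench; jar, board and driver look unmoved.

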